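Locate a rail bracket on the jig pin and secure it

ROBOT

A 6-joint arm with a two-finger parallel gripper is mounted at the origin on a cart in front of the work surface, level with it; the furniture and walls round the work are solid. World frame = base frame: x ahead of the robot, y to its left, z up, the work surface at z = 0. Lengths are in m, angles in rad, forces in N, time in s.
With the tool pointing down it reaches from about 0.225 to 0.875 m from the base axis. Payload 3.4 kg.
Tool frame: the origin (TCP) lies at the very end of the fingers, on their centre line; the grasp point (between the pads) lies 19 mm behind it (manip.hold_point_z is the distance from the TCP to the grasp point, in m); z points along the fingers, x is the direction in which the jaws open and shut, and the axes are right-handed (so a half turn about z gives the same grasp; the last joint's range is limited). The gripper opens to 85 mm and grips with 20 to 120 N. Pads are 22 mm wide; open, the fingers measure 114 mm over their backs; the gripper's body (76 mm by 85 mm) begins 54 mm behind the grasp point. The pads swing forward as they close: fully open they stand 13 mm farther back than shut.
Start: joints at [-1.397, 0.276, 1.505, -0, 1.361, -0.121], TCP at [0.167, -0.55, 0.231] pointing down, gripper open.
Joint ranges: [-2.89, 2.89], [-0.75, 2.08], [0.22, 2.7], [-1.18, 4.32], [0.11, 2.71], [-2.7, 2.7]. Speed limits (rad/s): [2.57, 2.57, 3.14, 3.14, 3.14, 3.14].

INTERFACE

Orientations are given as a unit quaternion [w, x, y, z].
In Python, from rig import telemetry, cams, manip, finder gives the robot as it stands. The module is installed in compiled form; this text tells all that it offers.
- The arm moves only by the tool carry_out, never from a script. Its argument "rows" is a list that holds one entry, the list of rows, each a list of 5 numbers: the gripper's target within -1 to 1 (fully open at 1, half-way at 0, shut at -1), then the shift along the world's x, y, z in cm, then the turn about the world's z in rad. A call has 1 to 12 rows; each row shifts and turns the commanded pose from where the row before left it; what a row does not reach is not made up. A row lasts 1/10 s, in which the tool goes at most 50 mm and 8.59 degrees, less where a joint would pass 70% of its speed; a pose out of reach is approached as far as the arm can. A call with a gripper value outside its range is refused whole. The fingers move at their own pace and stop on an object; "force" is the grip in N (left out, the last holds). Time passes only in rows, so rows that do not move let the fingers close. It gives the time, the measured TCP pose, the force and the opening at its end, in the units of the state.
- telemetry.get_state(): the state, without advancing time (a new reading comes with each control period).
- cams.get_image(name): name is "scene" or "top" or "wrist"; returns a dict with "image" (384x512x3 uint8, red, green, blue), "camera_matrix" (3x3 intrinsics, pixels), "eye" and "attitude" of the camera in the world. Camera axes: x right, y down, z forward; pixel columns grow to the right and rows downward; lengths in m; the calibration is good to about 2 mm. A picture is of the moment at which its call begins. There is no depth.
- manip.sign_off(): hands the job in, once; it reports no verdict.
Trained networks look in a picture, given as the dict that the camera call returned (one of the last four; its "shot" number tells which), for a name from the list of things; names that differ only in an ending like _2 or _b are one class to them, and where a whole thing is asked for, a point or a joint stands for the part that bears it (a point fixed in the world has none). Each returns a list of dicts, best first, with "confidence" (0 to 1); they miss things now and then, are a little off and sometimes report something else, mostly with a low value. They report only what shows in the picture. A call takes as long as a camera call. They do not tell look-alikes from the thing itself.
- finder.boxes_of(picture, thing): "xy" ([column, row] in pixels, amid what is visible of it).
The state is a dict: "clock": time; "qpos": joint angles; "qd": joint speeds; "effort": joint torques, N m; "position": TCP position; "ee_rot": TCP orientation; "contact_force": force on the tool from outside, world axes, zero at the start; "moment": the same for the moment, N m; "width": finger opening in m.
Only numpy, scipy, OpenCV 4.12 (cv2) and the standard library are available. Lean on these libraries where they do the work, as an engineer would, in place of code of your own. Each camera call takes 0.05 s, during which the arm holds its last target.

TASK

Load the aluminium angle bracket into the assembly jig: foot down on the bed, back of its upright leg along the fence, slid along until the hole in its foot drops over the jig's locating pin and it lies flat. Then swing the hold-down arm round by its knob to its stop so that its spring plunger stands on the foot. Feel for the pin gently, never lean hard on the jig with the bracket, and leave the other parts and tools where they are.

Things in the scene. Friction and masses are not known exactly. Their poses are not given: they have to be found in the camera images.
- jig: Low assembly jig, fixed: flat metal bed 183 x 177 mm, top 18 mm above the bench, reaching x -118 to 65, y -65 to 112 mm. Origin on the bench below the middle of its slot; x from the open front towards the fence, y along the fence, z up. Fence: steel bar along y (y -57 to 57 mm), 20 mm above the bed, its front face at x = 35 mm.
- slot (a point): Middle of the jig's slot at the bed's top; axes as the jig. One steel locating pin, 10 mm thick with a bevelled tip, stands 8 mm above the bed in this slot, on the line x = 0. It is locked (does not move) somewhere from y -17 to +17 mm of here, where the last job needed it; its place is not reported: look or feel for it.
- bracket: Loose rail bracket, aluminium angle, 145-235 g, standing on its foot left of the jig, leg on the far side. Foot 70 (x) x 76 (y) x 8 mm, 12.5 mm through hole in its middle; an 8 mm thick, 76 mm wide leg rises from the foot's +x edge to 75 mm above its underside. Origin: middle of the underside; x towards the leg. With the leg's back on the fence the hole is on the pin's line (jig x = 0).
- bracket_leg (a point): Middle of the bracket's upright leg, 37.5 mm above the foot's underside and 31 mm from the hole along x; axes as the bracket. The leg is 8 mm thick along x: pinch it from above across its thickness.
- bracket_hole (a point): Centre of the hole at the underside of the foot (the bracket's origin); axes as the bracket.
- hold_down (a joint): Angle of the hold-down arm about an upright pivot at x -17, y 82 mm of the jig; it stays where it is left. 0: open, pointing along the jig's -x; 1.57: closed on its stop, along -y across the foot. The 20 mm wide arm passes 12 to 20 mm above the bed: over a foot that lies flat, not over one riding on the pin.
- plunger (a point): Spring plunger of the hold-down, 72 mm from the pivot: its 14 mm round nose hangs 5 mm below the arm and rides 1.2 mm up on to the foot as the arm closes, pressing it down with about 4 N; the knob takes up to about 10 N. This point is the lowest of the nose.
- knob (a point): Middle of the grip of the black upright knob of the hold-down: 16 mm thick, round, 98 mm from the pivot, centre 40 mm above the bed, the grip from 27 to 52 mm above it.
- screwdriver: Small screwdriver, 154 mm, lying near the bench's front edge; leave alone.
- terminal_strip: Cream screw terminal strip, 111 mm, lying behind the jig; leave alone.
- rail_piece: Cut piece of 35 mm metal rail, 160 mm, lying near the bench's front edge, in front of the jig; leave alone.
Not all that is in view belongs to the job. Of the things that look like the bracket, take the one that is nearest to the robot's base at the start.

How it is judged:
By the outcome, as a careful person would: the job done as asked, in the order asked, and still so for the second after the job is handed in, with the robot touching nothing.
It also fails if it takes over 67 s, if anything falls off the work surface, if the arm or the gripper's body presses on something with over 40 N, if the wrist force passes 120 N, or if a joint passes its speed limit or range.

## Working session

There is one attempt and no reset: what is moved stays moved. The work goes in short steps, Python scripts to look and compute and a tool call to move; the robot and the scene stay as the last step left them, time stands still between calls to the robot, and variables do not carry over. Pictures are saved under pics/ and viewed, and the job is handed in when it is done.

Besides the shell and the picture viewer there is one more tool, called after "Request:" as a command line: name --argument value ..., lists and objects as JSON in quotes. carry_out: Moves the arm, as the interface text tells. Its arguments: {"type":"object","properties":{"rows":{"type":"array","items":{"type":"array","items":{"type":"array","items":{"type":"number"}}}},"force":{"type":"number"}},"required":["rows"]}

```bash
mkdir -p pics
cat > h.py <<'E'
import numpy as np, cv2
from rig import telemetry, cams, manip, finder
from scipy.spatial.transform import Rotation as R
def att(p):
    a=np.array(p["attitude"],float)
    return a if a.shape==(3,3) else R.from_quat(a[[1,2,3,0]]).as_matrix()
def ray(p,uv):
    K=np.array(p["camera_matrix"]); d=np.linalg.inv(K)@np.array([uv[0],uv[1],1.])
    return np.array(p["eye"]),att(p)@d
def at_z(p,uv,z):
    e,d=ray(p,uv); return e+d*(z-e[2])/d[2]
def tri(*obs):
    A=np.zeros((3,3));b=np.zeros(3);
    for p,uv in obs:
        e,d=ray(p,uv); d=d/np.linalg.norm(d); M=np.eye(3)-np.outer(d,d);A+=M;b+=M@e
    x=np.linalg.solve(A,b)
    res=[]
    for p,uv in obs: res.append(np.linalg.norm(proj(p,x)-np.array(uv)))
    return x,res
def proj(p,X):
    c=att(p).T@(np.array(X)-np.array(p["eye"])); q=np.array(p["camera_matrix"])@c; return q[:2]/q[2]
def save(p,n): cv2.imwrite("pics/"+n+".png",cv2.resize(p["image"][:,:,::-1],(768,576),interpolation=cv2.INTER_CUBIC))
E
python3 - <<'E'
from h import *
import pickle
ps={}
for n in ["scene","top","wrist"]:
    p=cams.get_image(n); save(p,n+"0"); ps[n]=p
    print(n,p["eye"],p["attitude"],p["camera_matrix"])
    for t in ["bracket","jig","knob","slot","plunger","bracket_leg","bracket_hole","hold_down"]:
        try: print(t,[(np.round(d["xy"]),round(d["confidence"],2)) for d in finder.boxes_of(p,t)])
        except Exception as e: print(t,e)
pickle.dump(ps,open("p0.pkl","wb"))
print(telemetry.get_state(), manip.hold_point_z)
E
```

```text
scene [0.05170303 0.99775816 0.67604218] [ 0.13628002 -0.24289782  0.8451558  -0.45622372] [[479.43883095   0.         263.10082728]
 [  0.         479.43883095 189.85173988]
 [  0.           0.           1.        ]]
bracket [(array([222., 220.]), 0.8), (array([250., 264.]), 0.65)]
jig [(array([276., 193.]), 0.88)]
knob [(array([284., 192.]), 0.93), (array([366., 196.]), 0.39)]
slot [(array([276., 189.]), 0.75)]
plunger []
bracket_leg [(array([253., 262.]), 0.83), (array([221., 220.]), 0.74)]
bracket_hole [(array([222., 218.]), 0.79), (array([252., 262.]), 0.67)]
hold_down [(array([287., 194.]), 0.67), (array([365., 194.]), 0.39)]
top [0.48366001 0.22635066 0.93032823] [-0.02014821  0.7112852  -0.70211313  0.02654361] [[384.06698201   0.         254.02291879]
 [  0.         384.06698201 194.81518702]
 [  0.           0.           1.        ]]
bracket [(array([186., 227.]), 0.89), (array([213., 172.]), 0.72)]
jig [(array([294., 182.]), 0.64)]
knob [(array([273., 192.]), 0.7)]
slot [(array([294., 185.]), 0.74)]
plunger [(array([272., 196.]), 0.54), (array([294., 184.]), 0.35)]
bracket
[... 545 characters left out ...]
ket_hole []
hold_down []
{'clock': 1.35, 'qpos': array([-1.39697492e+00,  2.75946055e-01,  1.50491971e+00,  2.84462422e-05,
        1.36070136e+00, -1.21012771e-01]), 'qd': array([ 0.0002792 , -0.00097567,  0.00021811,  0.00163275, -0.00074076,
        0.00208096]), 'effort': array([ 2.14193598e-03, -4.16654241e+01, -2.46097845e+01, -3.81487575e-05,
        2.89651343e-04,  1.18050278e-05]), 'position': array([ 0.16708663, -0.55021731,  0.23129385]), 'ee_rot': array([-1.30940401e-06,  8.03298049e-01, -5.95577236e-01,  1.88325377e-05]), 'contact_force': array([-0.23800626, -0.47651557, -0.06588099]), 'moment': array([ 0.01640817,  0.07099644, -0.02138459]), 'width': 0.0855022579616862} 0.0187
```

View pics/top0.png

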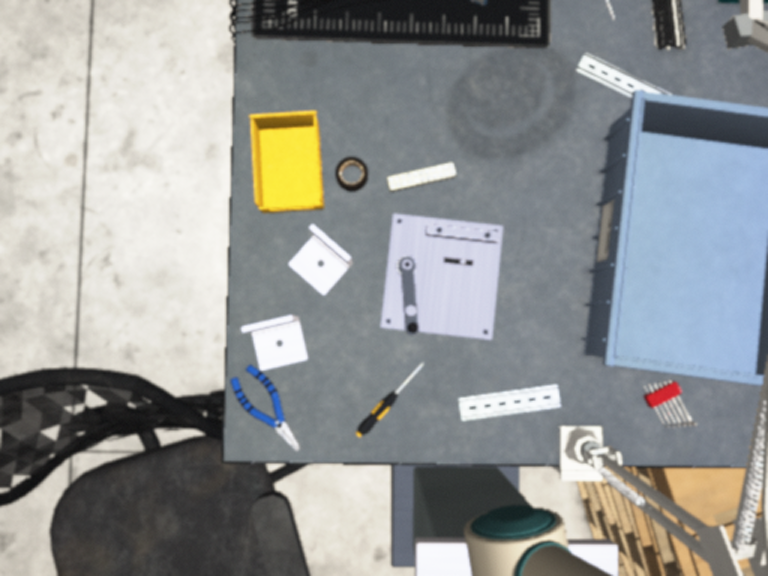

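View pics/scene0.png

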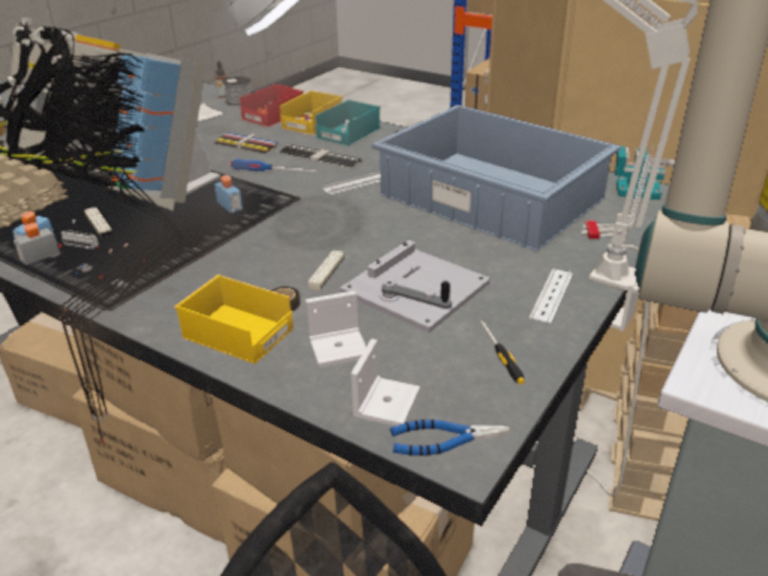

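Run:
```python
from h import *
import pickle
ps=pickle.load(open("p0.pkl","rb")); t=ps["top"]; s=ps["scene"]
f=1.5
def T(u,v): return (u/f,v/f)
for n,a,b,z in [("holeA",(280,343),(388,399),.008),("holeB",(320,263),(339,345),.008),("knobtop",(412,327),(446,287),.07),("pivot",(407,264),(389,291),.04)]:
    print(n,at_z(t,T(*a),z).round(4),at_z(s,T(*b),z).round(4),tri((t,T(*a)),(s,T(*b))))
print("jigcorners",[at_z(t,T(*c),.018).round(3) for c in [(393,213),(504,227),(492,340),(381,328)]])
print("lamp",at_z(t,T(580,450),0.05), "tote near-left",at_z(t,T(608,366),0.))
print("slot",[at_z(t,T(*c),.018).round(4) for c in [(444,261),(473,263)]])
for c in [(0.5,0.25),]: pass
```

```text
holeA [0.4615 0.3783 0.008 ] [0.4591 0.3823 0.008 ] (array([0.46139737, 0.37885091, 0.00426156]), [np.float64(0.025842195882219286), np.float64(0.03005772504008556)])
holeB [0.5905 0.3171 0.008 ] [0.5868 0.3205 0.008 ] (array([0.59030556, 0.31711269, 0.00444354]), [np.float64(0.29845555216945696), np.float64(0.3170031830293508)])
knobtop [0.4892 0.1721 0.07  ] [0.4825 0.1802 0.07  ] (array([0.48838656, 0.17113919, 0.06292489]), [np.float64(0.46047038062422874), np.float64(0.44625805776186084)])
pivot [0.5871 0.1789 0.04  ] [0.5756 0.1975 0.04  ] (array([0.58872624, 0.17791424, 0.0243611 ]), [np.float64(0.09393298436813588), np.float64(0.0907825192765401)])
jigcorners [array([0.671, 0.201, 0.018]), array([0.651, 0.023, 0.018]), array([0.471, 0.042, 0.018]), array([0.487, 0.218, 0.018])]
lamp [ 0.30732435 -0.08451824  0.05      ] tote near-left [ 0.43101312 -0.14877977  0.        ]
slot [array([0.5953, 0.1187, 0.018 ]), array([0.5927, 0.0724, 0.018 ])]
```

Run:
```python
from h import *
import pickle
ps=pickle.load(open("p0.pkl","rb"))
t=ps["top"]["image"][:,:,::-1]; s=ps["scene"]["image"][:,:,::-1]
cv2.imwrite("pics/tc.png",cv2.resize(t[264:,352:],None,fx=4,fy=4,interpolation=cv2.INTER_CUBIC))
cv2.imwrite("pics/sc.png",cv2.resize(s[:220,370:],None,fx=2.7,fy=2.7,interpolation=cv2.INTER_CUBIC))
```

```text
(no output)
```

View pics/tc.png

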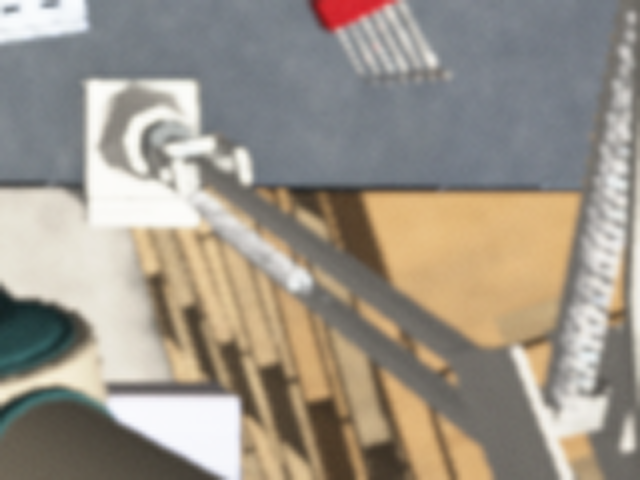

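View pics/sc.png

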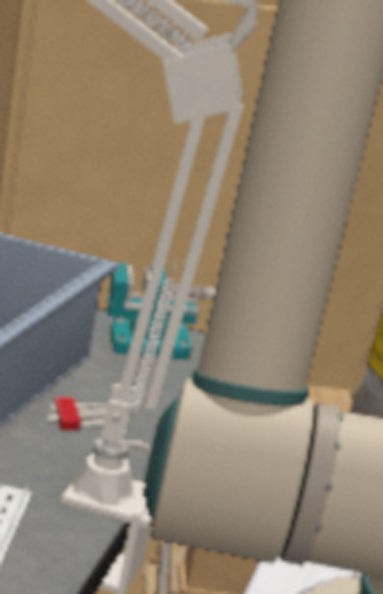

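View pics/wrist0.png

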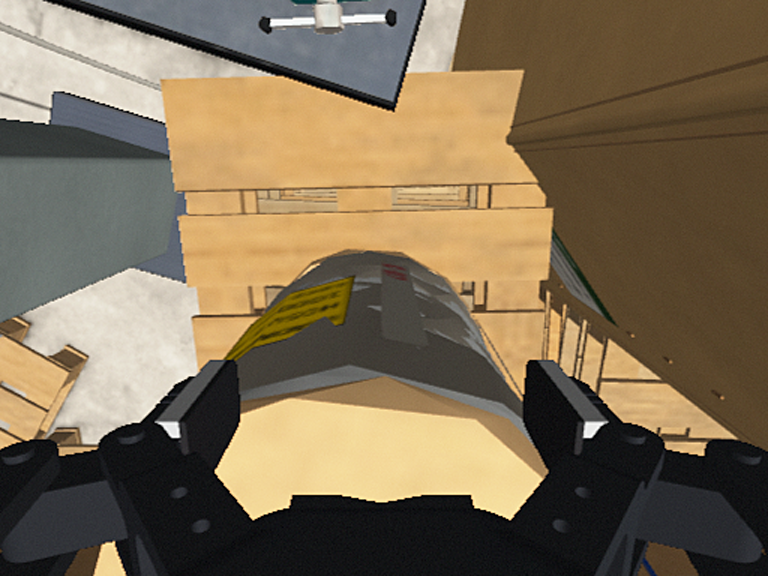

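Run:
```python
from h import *
import pickle
ps=pickle.load(open("p0.pkl","rb")); t=ps["top"]; s=ps["scene"]
T=lambda u,v:(352+u/4,264+v/4); S=lambda u,v:(370+u/2.7,v/2.7)
for n,a,b in [("elbow",(505,390),(205,85)),("armbottom",(190,170),(118,420)),("elbowlow",(460,380),(205,118)),("basecorner",(85,80),(65,495)),("base2",(200,80),(90,455))]:
    print(n,tri((t,T(*a)),(s,S(*b))))
for z in (.1,.2,.3,.4,.5): print(z,at_z(t,T(600,200),z))
print("tote rim",[at_z(t,(u/1.5,v/1.5),.2) for u,v in [(608,366),(636,95)]], tri((t,(636/1.5,95/1.5)),(s,(375/1.5,150/1.5))))
```

```text
elbow (array([ 0.28766996, -0.09263907,  0.39213981]), [np.float64(5.580491026907464), np.float64(3.3177680099301465)])
armbottom (array([ 0.30148456, -0.09988028,  0.08387082]), [np.float64(0.5302434768610074), np.float64(0.44132843861181337)])
elbowlow (array([ 0.2823321 , -0.09091366,  0.36733287]), [np.float64(5.258442270617882), np.float64(3.2545065670540345)])
basecorner (array([ 0.33382307, -0.06936756,  0.00594098]), [np.float64(0.8993619554304243), np.float64(0.8076993520646133)])
base2 (array([ 0.33472541, -0.13467677,  0.01699535]), [np.float64(1.7159890707409022), np.float64(1.469251691340677)])
0.1 [ 0.29055087 -0.31371058  0.1       ]
0.2 [ 0.31380783 -0.24866868  0.2       ]
0.3 [ 0.3370648  -0.18362678  0.3       ]
0.4 [ 0.36032176 -0.11858489  0.4       ]
0.5 [ 0.38357873 -0.05354299  0.5       ]
tote rim [array([ 0.44233104, -0.06813502,  0.2       ]), array([ 0.79445703, -0.10953959,  0.2       ])] (array([ 0.83742148, -0.15681715,  0.09779056]), [np.float64(0.26511499316789117), np.float64(0.19061986352988208)])
```

Run:
```python
from h import *
import pickle
ps=pickle.load(open("p0.pkl","rb")); t=ps["top"]; s=ps["scene"]
print("head",tri((t,(740/1.5,30/1.5)),(s,(262/1.5,12/1.5))))
for z in (.4,.5,.6): print("scene head",z,at_z(s,(262/1.5,12/1.5),z), "top2", at_z(t,(755/1.5,430/1.5),z), at_z(t,(742/1.5,25/1.5),z))
cv2.imwrite("pics/a.png",cv2.resize(t["image"][:300,440:,::-1],None,fx=2,fy=2)); cv2.imwrite("pics/b.png",cv2.resize(s["image"][:100,130:,::-1],None,fx=2,fy=2))
```

```text
head (array([ 0.85219881, -0.03997673,  0.40103549]), [np.float64(76.61771367067772), np.float64(42.825687229153054)])
scene head 0.4 [0.92151286 0.04714955 0.4       ] top2 [ 0.39714669 -0.12153332  0.4       ] [ 0.77980435 -0.12063963  0.4       ]
scene head 0.5 [0.60641252 0.39152033 0.5       ] top2 [ 0.41345986 -0.05593546  0.5       ] [ 0.72396264 -0.05521028  0.5       ]
scene head 0.6 [0.29131219 0.73589112 0.6       ] top2 [0.42977302 0.0096624  0.6       ] [0.66812094 0.01021906 0.6       ]
```

View pics/a.png

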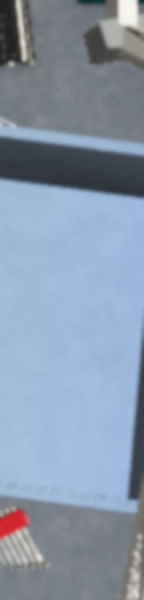

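View pics/b.png

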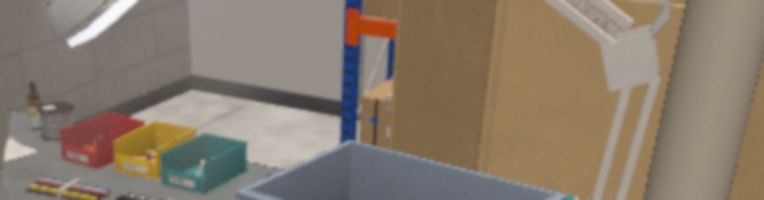

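Request:
carry_out --rows '[[[1,0,0,4,0],[1,0,0,4,0],[1,0,0,4,0],[1,0,0,4,0],[1,0,0,4,0]]]'

```text
clock: 1.85
position: [0.167, -0.5499, 0.4331]
ee_rot: [0.0, 0.803, -0.596, 0.0]
contact_force: [-0.7, -0.6, 0.4]
width: 0.0856
```

Run:
```python
from h import *
s=telemetry.get_state(); print(s["clock"],s["qpos"],s["position"],s["ee_rot"])
for n in ("top","scene"):
    p=cams.get_image(n); save(p,n+"1")
```

```text
1.85 [-1.39699967e+00  2.36761756e-01  1.07688389e+00 -2.66023665e-06
  1.82736752e+00 -1.21003042e-01] [ 0.16701069 -0.54993054  0.43311578] [ 2.00331988e-04  8.03289313e-01 -5.95588948e-01  2.09328231e-04]
```

Run:
```python
from h import *
import pickle
ps=pickle.load(open("p0.pkl","rb")); t=ps["top"]; s=ps["scene"]
for uv in [(590,0),(640,0),(665,45),(690,30)]:
    e,d=ray(s,(uv[0]/1.5,uv[1]/1.5))
    for y in (-.05,-.1,-.15): print(uv,(e+d*(y-e[1])/d[1]).round(3))
for uv in [(740,550),(745,540),(755,430),(765,400),(742,25)]:
    e,d=ray(t,(uv[0]/1.5,uv[1]/1.5))
    for y in (-.05,-.1): print(uv,(e+d*(y-e[1])/d[1]).round(3))
```

```text
(590, 0) [ 0.392 -0.05   0.456]
(590, 0) [ 0.408 -0.1    0.445]
(590, 0) [ 0.424 -0.15   0.435]
(640, 0) [ 0.323 -0.05   0.463]
(640, 0) [ 0.335 -0.1    0.453]
(640, 0) [ 0.348 -0.15   0.443]
(665, 45) [ 0.279 -0.05   0.409]
(665, 45) [ 0.289 -0.1    0.396]
(665, 45) [ 0.3   -0.15   0.383]
(690, 30) [ 0.25  -0.05   0.432]
(690, 30) [ 0.26  -0.1    0.421]
(690, 30) [ 0.269 -0.15   0.409]
(740, 550) [ 0.322 -0.05   0.488]
(740, 550) [ 0.293 -0.1    0.408]
(745, 540) [ 0.332 -0.05   0.494]
(745, 540) [ 0.304 -0.1    0.415]
(755, 430) [ 0.415 -0.05   0.509]
(755, 430) [ 0.403 -0.1    0.433]
(765, 400) [ 0.438 -0.05   0.521]
(765, 400) [ 0.43  -0.1    0.447]
(742, 25) [ 0.72  -0.05   0.508]
(742, 25) [ 0.762 -0.1    0.432]
```

View pics/top1.png

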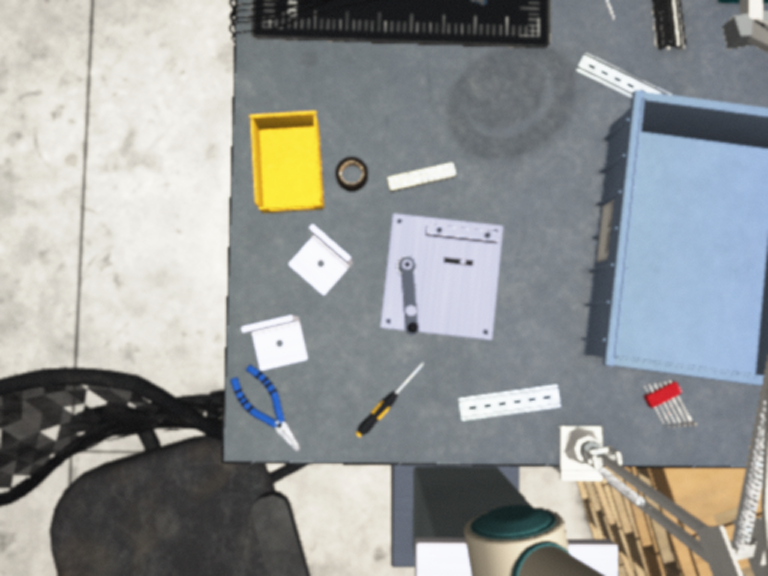

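View pics/scene1.png

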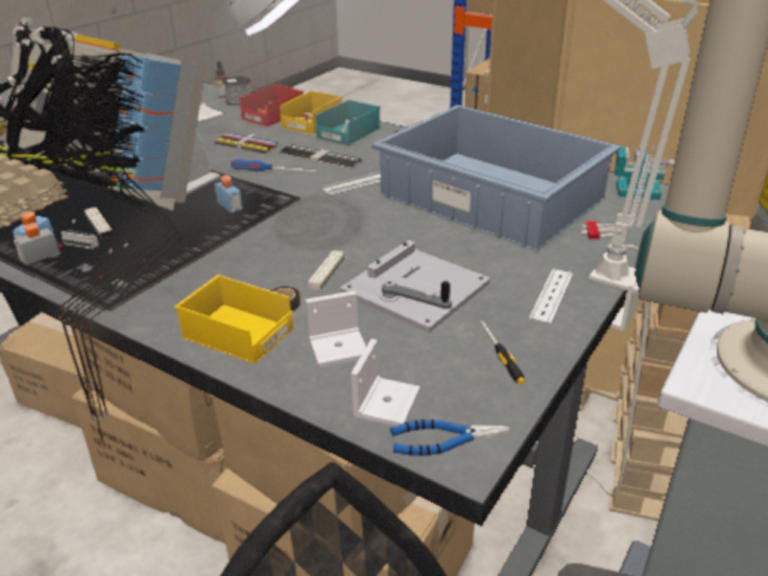

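Request:
carry_out --rows '[[[1,0.3,3.1,3.1,0],[1,0.3,3.1,3.1,0],[1,0.3,3.1,3.1,0],[1,0.3,3.1,3.1,0],[1,0.3,3.1,3.1,0],[1,0.3,3.1,3.1,0],[1,0.5,3.4,3.1,0]]]'

```text
clock: 2.65
position: [0.19, -0.329, 0.6489]
ee_rot: [-0.0, 0.803, -0.596, -0.0]
contact_force: [1.2, -0.3, -0.7]
width: 0.0855
```

Request:
carry_out --rows '[[[1,2.7,2,0,0.06],[1,2.7,2,0,0.06],[1,2.6,2,0,0.06],[1,2,2.7,0,0.06],[1,2,2.7,0,0.06],[1,2,2.6,0,0.06],[1,1.2,3.1,0,0.06],[1,1.2,3.1,0,0.06],[1,1.3,3.0,0,0.06]]]'

```text
clock: 3.55
position: [0.3674, -0.0969, 0.6478]
ee_rot: [0.0, 0.933, -0.359, -0.0]
contact_force: [0.8, -0.4, 0.1]
width: 0.0853
```

Run:
```python
from h import *
s=telemetry.get_state(); print(s["clock"],s["qpos"],s["position"],s["contact_force"])
```

```text
3.55 [-4.41483208e-01  4.29107773e-02  7.67608730e-01 -6.76125540e-05
  2.33165926e+00  2.92021434e-01] [ 0.36739745 -0.09688966  0.64784114] [ 0.76804359 -0.37751112  0.06541056]
```

Request:
carry_out --rows '[[[1,0.5,3.3,0,0.06],[1,0.4,3.3,0,0.06],[1,0.4,3.1,0,0.06],[1,0,3.3,0,0.06],[1,2,3,-2,0.06],[1,3,1,-3,0.06],[1,3,0,-4,0.06],[1,3,0,-4,0.05],[1,3,0,-4,0.05],[1,3,0,-4,0.05],[1,1,0,-4,0.05]]]'

```text
clock: 4.65
position: [0.5622, 0.0717, 0.3944]
ee_rot: [0.0, 0.998, -0.057, -0.001]
contact_force: [-0.2, 0.5, 0.1]
width: 0.0854
```

Run:
```python
from h import *
s=telemetry.get_state(); print(s["clock"],s["qpos"],s["position"],s["contact_force"])
Rt=R.from_quat(np.array(s["ee_rot"])[[1,2,3,0]]).as_matrix()
p=cams.get_image("wrist"); save(p,"w1")
print(Rt[:,0],p["eye"]-s["position"],att(p)[:,2], Rt.T@(p["eye"]-s["position"]))
for t in ["bracket","knob","slot","plunger","jig"]:
    print(t,[(np.round(np.array(d["xy"])*1.5),round(d["confidence"],2)) for d in finder.boxes_of(p,t)])
```

```text
4.65 [ 4.13331098e-03  2.20496012e-01  1.18995022e+00 -1.02939228e-04
  1.73269286e+00  1.18160893e-01] [0.5622104  0.07168737 0.3943641 ] [-0.22008691  0.46757225  0.09558073]
[ 0.99350284 -0.11379713 -0.00152367] [0.00672017 0.06562499 0.14204008] [-0.03091702 -0.2579764  -0.96565642] [-0.00100785 -0.06592319 -0.14205739]
bracket [(array([383.,   9.]), 0.69)]
knob [(array([348., 127.]), 0.68)]
slot [(array([382., 172.]), 0.61)]
plunger []
jig [(array([381., 172.]), 0.87)]
```

View pics/w1.png

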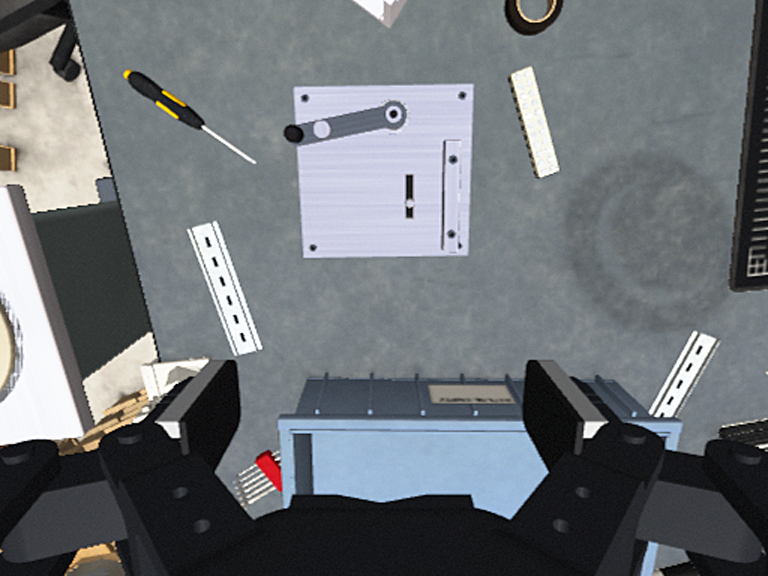

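Run:
```python
from h import *
import pickle
p=cams.get_image("wrist"); pickle.dump(p,open("pw1.pkl","wb"))
im=p["image"][:,:,::-1]
cv2.imwrite("pics/w1c.png",cv2.resize(im[50:178,190:324],None,fx=5,fy=5,interpolation=cv2.INTER_CUBIC)[:600])
```

```text
(no output)
```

View pics/w1c.png

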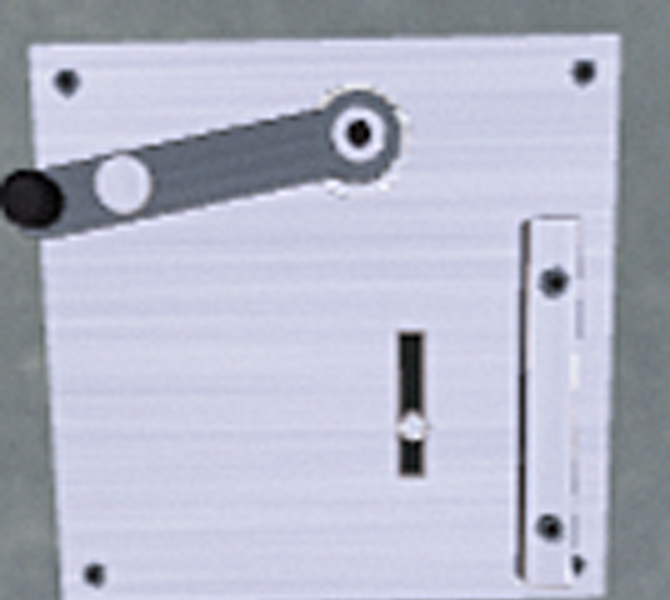

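```bash
cat > jig.py <<'E'
from h import *
import pickle
p=pickle.load(open("pw1.pkl","rb"))
W=lambda u,v,z: at_z(p,(190+(u+.5)/5-.5,50+(v+.5)/5-.5),z)
E
python3 - <<'E'
from jig import *
J=[(-118,112),(65,112),(65,-65),(-118,-65)]
px=[(30,47),(622,36),(605,597),(62,600)]
w=np.array([W(u,v,.018)[:2] for u,v in px]); m=np.array(J)/1000.
# rigid fit
mc,wc=m.mean(0),w.mean(0); H=(m-mc).T@(w-wc); a=np.arctan2(H[0,1]-H[1,0],H[0,0]+H[1,1])
Rm=np.array([[np.cos(a),-np.sin(a)],[np.sin(a),np.cos(a)]]); t=wc-Rm@mc
print("yaw",np.degrees(a),"origin",t); print("res mm",((m@Rm.T+t-w)*1000).round(1))
def toJ(x): return (Rm.T@(x[:2]-t)*1000).round(1)
for n,u,v,z in [("slot top",411,332,.018),("slot bot",411,476,.018),("pin",412,427,.026),("pivot",359,132,.04),("plunger",123,184,.038),("knobtop",35,197,.07),("fence front top A",530,218,.038),("fence B",521,580,.038),("fence bolts",553,281,.038),("bolt2",549,528,.038)]:
    x=W(u,v,z); print(n,x.round(4),toJ(x))
E
```

```text
yaw -5.9123386080096765 origin [0.59411595 0.09764982]
res mm [[ 0.5  1.3]
 [ 0.1  0.5]
 [-0.6 -0.1]
 [-0.  -1.8]]
slot top [0.5963 0.1208 0.018 ] [-0.3 23.3]
slot bot [0.5915 0.0746 0.018 ] [ -0.2 -23.2]
pin [0.5931 0.0913 0.026 ] [-0.4 -6.5]
pivot [0.5854 0.1815 0.04  ] [-17.3  82.5]
plunger [0.5125 0.1752 0.038 ] [-89.1  68.7]
knobtop [0.4905 0.1722 0.07  ] [-110.8   63.5]
fence front top A [0.6348 0.151  0.038 ] [34.9 57.2]
fence B [0.6226 0.0394 0.038 ] [ 34.4 -55. ]
fence bolts [0.6403 0.1316 0.038 ] [42.4 38.5]
bolt2 [0.633  0.0552 0.038 ] [ 43.  -38.2]
```

Request:
carry_out --rows '[[[1,-1.2,3.6,-1.2,0.035],[1,-1.2,3.6,-1.2,0.035],[1,-1.2,3.6,-1.2,0.035],[1,-1.2,3.6,-1.2,0.035],[1,-1.2,3.6,-1.2,0.035],[1,-1.1,3.6,-1.2,0.035],[1,-1.1,3.6,-1.2,0.035],[1,-1,3.6,-1,0.035],[1,0,0,0,0]]]'

```text
clock: 5.9
position: [0.4664, 0.3639, 0.3054]
ee_rot: [-0.002, 0.996, 0.084, 0.001]
contact_force: [0.3, -0.7, 0.2]
width: 0.0856
```

Run:
```python
from h import *
import pickle
p=cams.get_image("wrist"); save(p,"w2"); pickle.dump(p,open("pw2.pkl","wb")); print(p["eye"])
for t in ["bracket","bracket_leg","bracket_hole"]:
    print(t,[(np.round(np.array(d["xy"])*1.5),round(d["confidence"],2)) for d in finder.boxes_of(p,t)])
```

```text
[0.45424363 0.4285224  0.4476913 ]
bracket [(array([385., 216.]), 0.82), (array([512., 316.]), 0.63)]
bracket_leg [(array([384., 219.]), 0.87), (array([511., 319.]), 0.81)]
bracket_hole [(array([505., 318.]), 0.97), (array([384., 215.]), 0.88)]
```

View pics/w2.png

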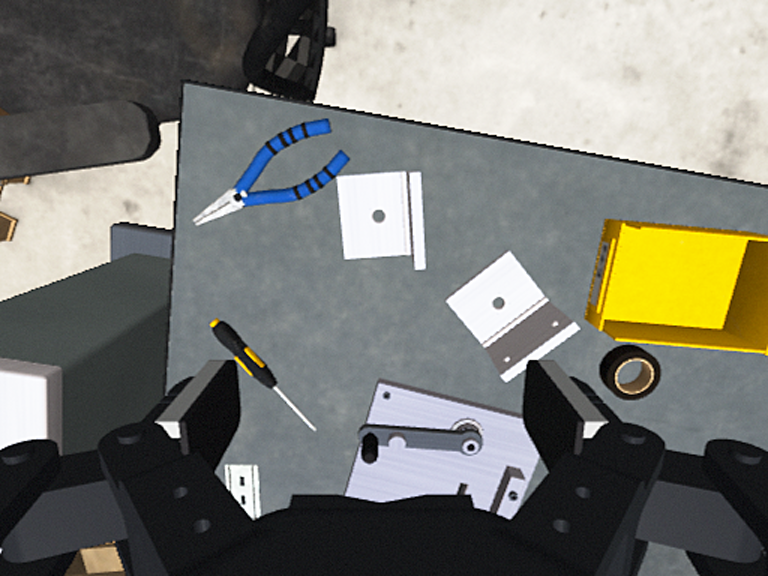

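Run:
```python
from h import *
import pickle
p=pickle.load(open("pw2.pkl","rb"))
im=p["image"][:,:,::-1]
cv2.imwrite("pics/w2c.png",cv2.resize(im[105:190,215:295],None,fx=7,fy=7,interpolation=cv2.INTER_CUBIC))
```

```text
(no output)
```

View pics/w2c.png

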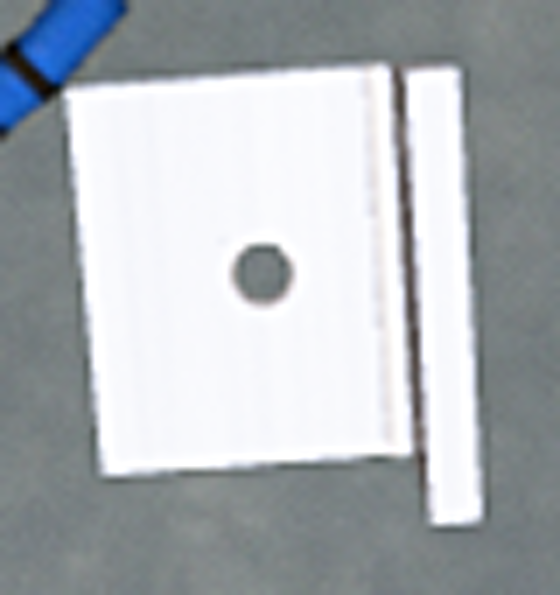

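Run:
```python
from h import *
import pickle
p=pickle.load(open("pw2.pkl","rb")); p0=pickle.load(open("p0.pkl","rb"))
X=lambda u,v:(215+(u+.5)/7-.5,105+(v+.5)/7-.5)
W=lambda u,v,z: at_z(p,X(u,v),z)
L=np.array([W(u,v,.075) for u,v in [(408,70),(460,66),(483,522),(430,525)]]); print("leg top",L.mean(0).round(4))
F=np.array([W(u,v,.008) for u,v in [(65,88),(102,475)]]); h=W(263,273,.008); print("hole",h.round(4))
for d in (L[1]-L[2],L[0]-L[3],F[0]-F[1]): print(np.linalg.norm(d),np.degrees(np.arctan2(-d[0],d[1])))
d=L.mean(0)-h; print("hole->leg",np.hypot(*d[:2]),np.degrees(np.arctan2(d[1],d[0])))
print("2-view hole",tri((p,X(263,273)),(p0["top"],(280/1.5,343/1.5)),(p0["scene"],(388/1.5,399/1.5))))
# leg top mid far end, two view: top image leg top corners approx
print([proj(p0["top"],x)*1.5 for x in L])
print([proj(p0["scene"],x)*1.5 for x in L])
```

```text
leg top [0.4905 0.3896 0.075 ]
hole [0.4604 0.3821 0.008 ]
0.07664491926022766 13.890073657556716
0.07649216927392441 13.42197570791808
0.07648516587634248 13.915002909365798
hole->leg 0.031065819624435477 13.969156569332261
2-view hole (array([0.46091176, 0.38005354, 0.00468487]), [np.float64(1.2724312441878904), np.float64(0.569374395029477), np.float64(0.30538993435648354)])
[array([240.55968592, 332.85457456]), array([239.32494814, 327.22307396]), array([289.99485941, 315.42431557]), array([291.24785778, 321.47153494])]
[array([356.98107532, 374.32874973]), array([350.7879121, 373.012099 ]), array([371.15779074, 338.50091262]), array([377.40806455, 339.80718222])]
```

Request:
carry_out --rows '[[[1,0.5,0.5,-3,0.015],[1,0.5,0.5,-3,0.015],[1,0.5,0.5,-4,0.015],[1,0.5,0.5,-4,0.015],[1,0.4,0.6,-3,0.012],[1,0,0,-2,0],[1,0,0,0,0]]]'

```text
clock: 6.8
position: [0.4915, 0.3835, 0.1121]
ee_rot: [0.001, 0.993, 0.117, -0.002]
contact_force: [-0.1, -0.5, 0.3]
width: 0.0855
```

Run:
```python
from h import *
s=telemetry.get_state(); print(s["position"],s["ee_rot"])
p=cams.get_image("wrist"); save(p,"w3")
```

```text
[0.49147933 0.38349462 0.11209683] [ 0.00131762  0.99316957  0.11665041 -0.00226952]
```

View pics/w3.png

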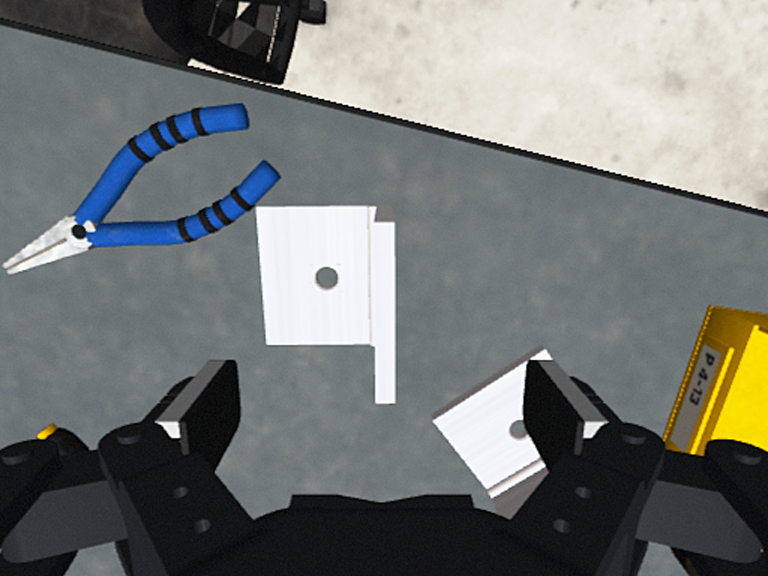

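Request:
carry_out --rows '[[[1,-0.1,0.6,-2,0.007],[1,0,0,-2,0],[1,0,0,-2,0],[1,0,0,-1.7,0],[1,0,0,0,0]]]'

```text
clock: 7.35
position: [0.4913, 0.391, 0.0375]
ee_rot: [0.0, 0.993, 0.121, -0.0]
contact_force: [-0.1, 0.3, 0.4]
width: 0.0851
```

Request:
carry_out --rows '[[[-1,0,0,0,0],[-1,0,0,0,0],[-1,0,0,0,0],[-1,0,0,0,0],[-1,0,0,0,0],[-1,0,0,0,0],[-1,0,0,0,0],[-1,0,0,0,0]]]' --force 50

```text
clock: 8.15
position: [0.4908, 0.3918, 0.0378]
ee_rot: [-0.0, 0.993, 0.121, -0.0]
contact_force: [-2.6, 0.0, 5.3]
width: 0.0073
```

Run:
```python
from h import *
s=telemetry.get_state(); print(s["clock"],s["position"],s["width"],s["contact_force"],s["moment"])
p=cams.get_image("wrist"); save(p,"w4")
```

```text
8.15 [0.49083192 0.39178126 0.03780881] 0.007292714909118403 [-2.57034624  0.02358444  5.32273533] [-0.11531463  0.3561037  -0.04281016]
```

View pics/w4.png

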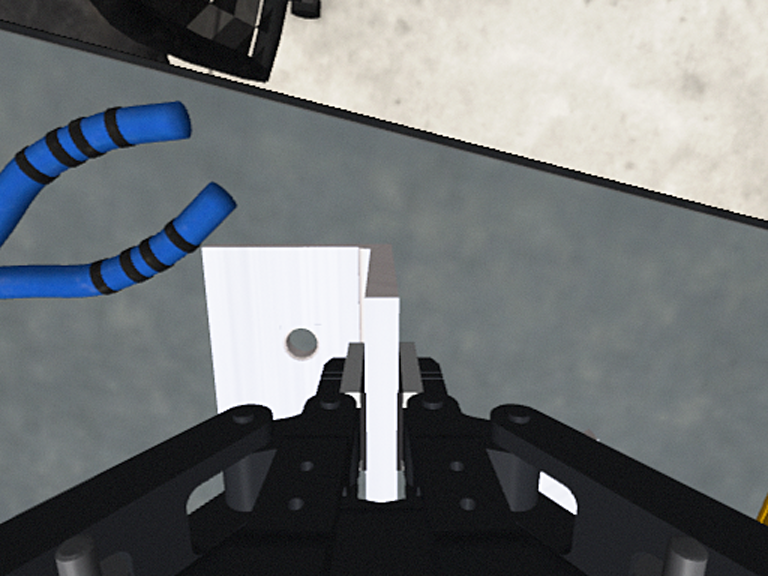

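Request:
carry_out --rows '[[[-1,0,0,1,0],[-1,0,0,3,0],[-1,0,0,4,0],[-1,0,0,4,0],[-1,0,0,0,0],[-1,0,0,0,0]]]'

```text
clock: 8.8
position: [0.4915, 0.3919, 0.1581]
ee_rot: [-0.0, 0.993, 0.121, 0.001]
contact_force: [-1.4, -0.4, -3.0]
width: 0.0075
```

Run:
```python
from h import *
import pickle
s=telemetry.get_state(); print(s["clock"],s["position"],s["ee_rot"],s["width"],s["contact_force"],s["moment"])
p=cams.get_image("wrist"); save(p,"w5"); pickle.dump((p,s),open("pw5.pkl","wb"))
p=cams.get_image("top"); save(p,"t5")
```

```text
8.8 [0.49145219 0.39194047 0.15814605] [-3.80364530e-04  9.92626011e-01  1.21212343e-01  1.01287937e-03] 0.00745279532200498 [-1.41700991 -0.36906737 -2.99688273] [-2.21919977e-02 -2.35984914e-02 -9.25154259e-05]
```

View pics/w5.png

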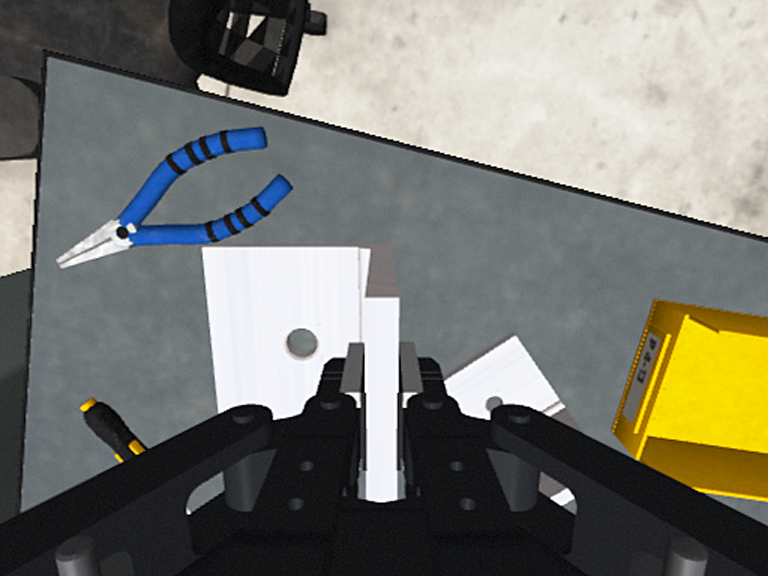

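View pics/t5.png

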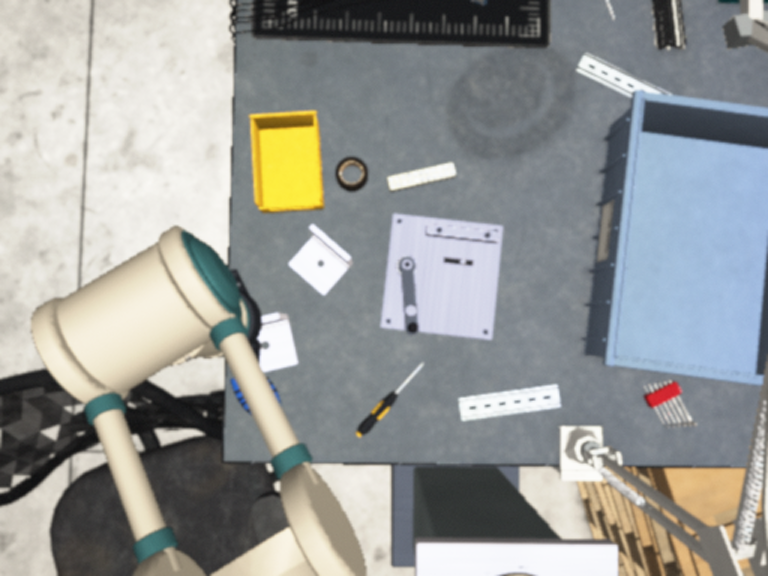

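Run:
```python
from h import *
import pickle
p,s=pickle.load(open("pw5.pkl","rb")); P=s["position"]
zb=P[2]-.0378
h=at_z(p,(302/1.5,342/1.5),zb+.008); a=np.radians(13.92)
B=np.array([[np.cos(a),np.sin(a)],[-np.sin(a),np.cos(a)]])
print("hole rel TCP, bracket axes",B@(h-P)[:2]*1000)
for uv,z in [((203,247),.008),((360,247),.008),((366,297),.075),((399,297),.075)]:
    x=at_z(p,(uv[0]/1.5,uv[1]/1.5),zb+z); print(uv,B@(x-P)[:2]*1000)
Y=np.radians(-5.9); c,sn=np.cos(Y),np.sin(Y)
for jy in (-6.5,):
  hole=np.array([.5941,.0976])+np.array([[c,-sn],[sn,c]])@np.array([0,jy/1000])
  tcp=hole+np.array([[c,-sn],[sn,c]])@np.array([.031,.0021]); print("target hole",hole,"tcp",tcp)
```

```text
hole rel TCP, bracket axes [-31.31937042  -1.40047387]
(203, 247) [-66.03722976  35.85366255]
(360, 247) [-8.4231624 35.840764 ]
(366, 297) [-4.33193673 36.01743598]
(399, 297) [ 3.27463387 36.013821  ]
target hole [0.59343185 0.09113443] tcp [0.6244835  0.09003674]
```

Request:
carry_out --rows '[[[-1,0.8,-2,0,-0.03],[-1,1.4,-3.2,0,-0.04],[-1,1.4,-3.4,0,-0.04],[-1,1.5,-3.5,0,-0.04],[-1,1.5,-3.5,0,-0.04],[-1,1.5,-3.5,0,-0.04],[-1,1.5,-3.5,0,-0.04],[-1,1.4,-3.3,0,-0.04],[-1,1.2,-2.8,0,-0.036],[-1,0.6,-1.4,0,0],[-1,0,0,0,0],[-1,0,0,0,0]]]'

```text
clock: 10.1
position: [0.618, 0.0916, 0.1562]
ee_rot: [-0.001, 0.999, -0.051, -0.001]
contact_force: [-0.0, 0.7, -1.3]
width: 0.0076
```

```bash
cat > st.py <<'E'
from h import *
def st():
    s=telemetry.get_state(); P=np.array(s["position"]); q=np.array(s["ee_rot"])
    Y=np.radians(-5.91); M=np.array([[np.cos(Y),np.sin(Y)],[-np.sin(Y),np.cos(Y)]])
    j=M@(P[:2]-np.array([.5941,.0976]))*1000
    f=np.array(s["contact_force"]); 
    print("t",s["clock"],"P",P.round(4),"jigxy",j.round(2),"under z above bed mm",round((P[2]-.0378-.018)*1000,1),"yaw",np.degrees(2*np.arctan2(q[2],q[1])).round(2),"Fjig",(M@f[:2]).round(1),f[2].round(1),"w",round(s["width"],4),"M",np.round(s["moment"],2))
    return s
E
python3 - <<'E'
from st import *
st()
p=cams.get_image("wrist"); save(p,"w6")
E
```

```text
t 10.1 P [0.618  0.0916 0.1562] jigxy [24.43 -3.51] under z above bed mm 100.4 yaw -5.9 Fjig [-0.1  0.7] -1.3 w 0.0076 M [0.05 0.   0.07]
```

View pics/w6.png

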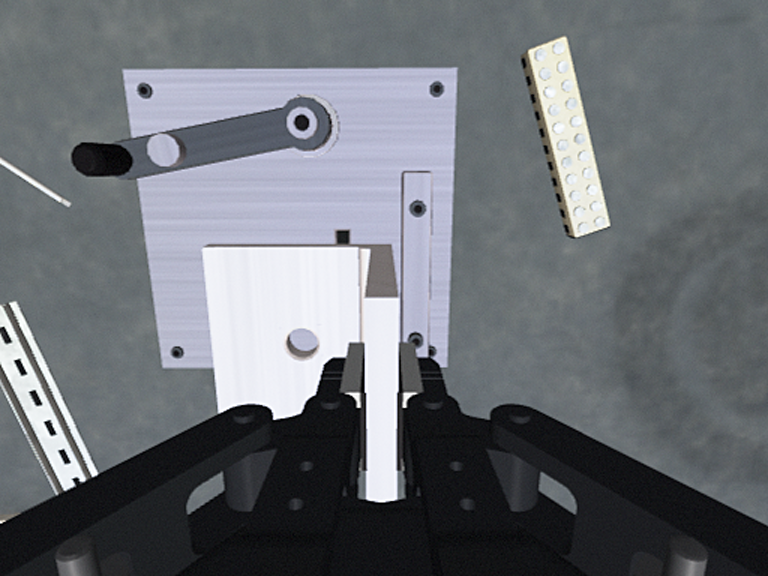

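Request:
carry_out --rows '[[[-1,0,0,-1.5,0],[-1,0,0,-3,0],[-1,0,0,-2.5,0],[-1,0,0,-1,0],[-1,0,0,-0.5,0],[-1,0,0,0,0]]]'

```text
clock: 10.75
position: [0.619, 0.0916, 0.0724]
ee_rot: [-0.0, 0.999, -0.051, 0.0]
contact_force: [0.4, 0.3, -1.7]
width: 0.0075
```

Run:
```python
from st import *
st()
p=cams.get_image("wrist"); save(p,"w7")
```

```text
t 10.75 P [0.619  0.0916 0.0724] jigxy [25.42 -3.43] under z above bed mm 16.6 yaw -5.84 Fjig [0.3 0.4] -1.7 w 0.0075 M [ 0.05 -0.01  0.04]
```

View pics/w7.png

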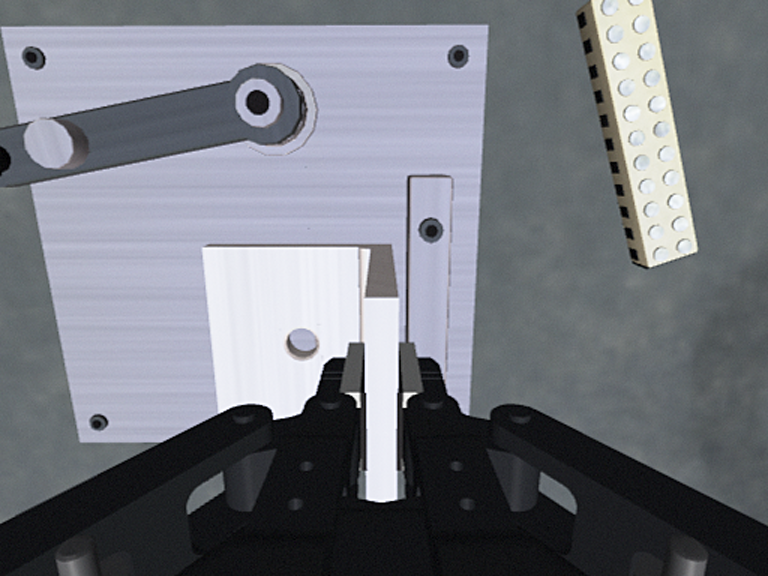

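Request:
carry_out --rows '[[[-1,0.1,-0.01,-0.1,0],[-1,0.1,-0.01,-0.1,0],[-1,0.1,-0.01,-0.1,0],[-1,0.1,-0.01,0,0],[-1,0,0,0,0]]]'

```text
clock: 11.3
position: [0.6234, 0.0902, 0.0695]
ee_rot: [0.0, 0.999, -0.052, 0.0]
contact_force: [0.4, 0.1, -2.0]
width: 0.0075
```

Request:
carry_out --rows '[[[-1,0.05,-0.005,0,0],[-1,0.05,-0.005,0,0],[-1,0,0,0,0]]]'

```text
clock: 11.6
position: [0.6242, 0.0903, 0.0693]
ee_rot: [-0.0, 0.999, -0.052, 0.0]
contact_force: [-0.2, -0.0, -1.5]
width: 0.0073
```

Run:
```python
from st import *
st()
```

```text
t 11.6 P [0.6242 0.0903 0.0693] jigxy [30.65 -4.21] under z above bed mm 13.5 yaw -5.91 Fjig [-0.2 -0.1] -1.5 w 0.0073 M [-0.04 -0.04 -0.04]
```

Request:
carry_out --rows '[[[-1,0.05,-0.005,0,0],[-1,0,0,0,0]]]'

```text
clock: 11.8
position: [0.6246, 0.0902, 0.0693]
ee_rot: [-0.0, 0.999, -0.052, 0.0]
contact_force: [-0.5, 0.0, -2.2]
width: 0.0073
```

Request:
carry_out --rows '[[[-1,0.05,-0.005,0,0],[-1,0,0,0,0]]]'

```text
clock: 12.0
position: [0.6251, 0.0902, 0.0693]
ee_rot: [0.0, 0.999, -0.051, 0.0]
contact_force: [-0.0, 0.1, -1.5]
width: 0.0077
```

Run:
```python
from st import *
st()
```

```text
t 12.0 P [0.6251 0.0902 0.0693] jigxy [31.63 -4.19] under z above bed mm 13.5 yaw -5.9 Fjig [-0.1  0.1] -1.5 w 0.0077 M [-0.   -0.04 -0.02]
```

Request:
carry_out --rows '[[[-1,0.05,-0.005,0,0],[-1,0,0,0,0]]]'

```text
clock: 12.2
position: [0.6254, 0.0901, 0.0693]
ee_rot: [0.0, 0.999, -0.051, -0.0]
contact_force: [-0.6, 0.7, -1.4]
width: 0.0072
```

Request:
carry_out --rows '[[[-1,0.05,-0.005,0,0],[-1,0,0,0,0]]]'

```text
clock: 12.4
position: [0.6255, 0.0901, 0.0692]
ee_rot: [0.0, 0.999, -0.051, -0.001]
contact_force: [-1.4, 0.4, -1.2]
width: 0.0073
```

Run:
```python
from st import *
st()
```

```text
t 12.4 P [0.6255 0.0901 0.0692] jigxy [31.96 -4.2 ] under z above bed mm 13.4 yaw -5.89 Fjig [-1.4  0.3] -1.2 w 0.0073 M [0.02 0.29 0.08]
```

Request:
carry_out --rows '[[[-1,0.02,0,-0.15,0],[-1,0,0,-0.15,0],[-1,0,0,-0.1,0],[-1,0,0,0,0]]]'

```text
clock: 12.8
position: [0.6255, 0.0901, 0.0648]
ee_rot: [0.0, 0.999, -0.051, -0.001]
contact_force: [-3.3, 1.1, -2.4]
width: 0.0074
```

Request:
carry_out --rows '[[[-1,0,0,-0.1,0],[-1,0,0,0,0]]]'

```text
clock: 13.0
position: [0.6256, 0.0901, 0.064]
ee_rot: [0.0, 0.999, -0.051, -0.001]
contact_force: [-2.9, 0.7, -2.3]
width: 0.0076
```

Request:
carry_out --rows '[[[-1,0,0,-0.1,0],[-1,0,0,0,0]]]'

```text
clock: 13.2
position: [0.6256, 0.0901, 0.0631]
ee_rot: [0.0, 0.999, -0.051, -0.001]
contact_force: [-4.5, 0.3, -0.0]
width: 0.0077
```

Run:
```python
from st import *
st()
```

```text
t 13.2 P [0.6256 0.0901 0.0631] jigxy [32.09 -4.2 ] under z above bed mm 7.3 yaw -5.9 Fjig [-4.5 -0.2] -0.0 w 0.0077 M [0.15 0.9  0.12]
```

Request:
carry_out --rows '[[[-1,0,0,-0.05,0],[-1,0,0,0,0]]]'

```text
clock: 13.4
position: [0.6256, 0.0901, 0.0627]
ee_rot: [0.0, 0.999, -0.051, -0.001]
contact_force: [-5.4, 0.8, 0.9]
width: 0.0076
```

Request:
carry_out --rows '[[[-1,0,0,-0.05,0],[-1,0,0,0,0]]]'

```text
clock: 13.6
position: [0.6256, 0.0901, 0.0622]
ee_rot: [0.0, 0.999, -0.051, -0.001]
contact_force: [-5.2, 0.3, 0.2]
width: 0.0075
```

Run:
```python
from st import *
st()
```

```text
t 13.6 P [0.6256 0.0901 0.0622] jigxy [32.12 -4.2 ] under z above bed mm 6.4 yaw -5.9 Fjig [-5.2 -0.2] 0.2 w 0.0075 M [0.12 0.95 0.14]
```

Request:
carry_out --rows '[[[-1,-0.03,0,0,0],[-1,0,0,-0.05,0],[-1,0,0,0,0]]]'

```text
clock: 13.9
position: [0.6256, 0.0901, 0.0618]
ee_rot: [-0.0, 0.999, -0.051, -0.0]
contact_force: [-4.9, -0.4, -0.2]
width: 0.0075
```

Request:
carry_out --rows '[[[-1,0,0,-0.05,0],[-1,0,0,0,0]]]'

```text
clock: 14.1
position: [0.6256, 0.0901, 0.0613]
ee_rot: [0.0, 0.999, -0.051, -0.0]
contact_force: [-5.1, -0.5, 0.7]
width: 0.0072
```

Run:
```python
from st import *
st()
```

```text
t 14.1 P [0.6256 0.0901 0.0613] jigxy [32.11 -4.23] under z above bed mm 5.5 yaw -5.9 Fjig [-5. -1.] 0.7 w 0.0072 M [0.12 0.98 0.12]
```

Run:
```python
from st import *
p=cams.get_image("wrist"); save(p,"w8")
im=p["image"][:,:,::-1]; cv2.imwrite("pics/w8c.png",cv2.resize(im[150:300,120:290],None,fx=4,fy=4,interpolation=cv2.INTER_CUBIC))
p=cams.get_image("scene"); im=p["image"][:,:,::-1]; cv2.imwrite("pics/s8.png",cv2.resize(im[130:240,200:360],None,fx=5,fy=5,interpolation=cv2.INTER_CUBIC))
```

```text
(no output)
```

View pics/w8c.png

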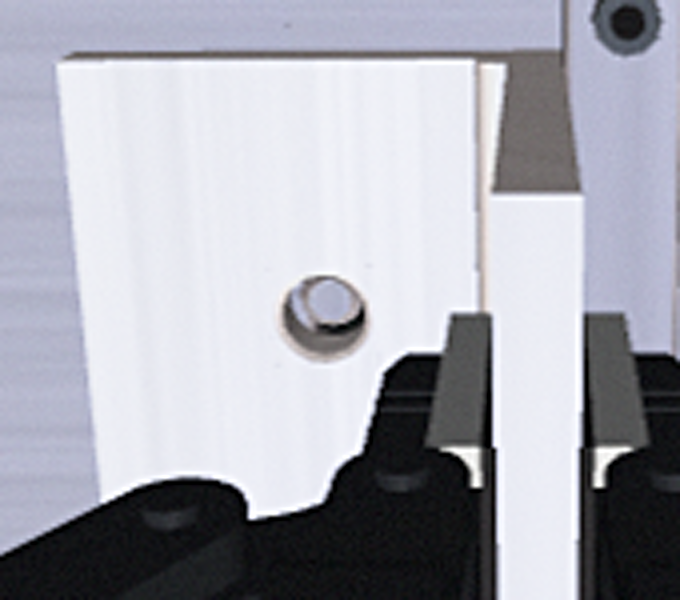

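View pics/s8.png

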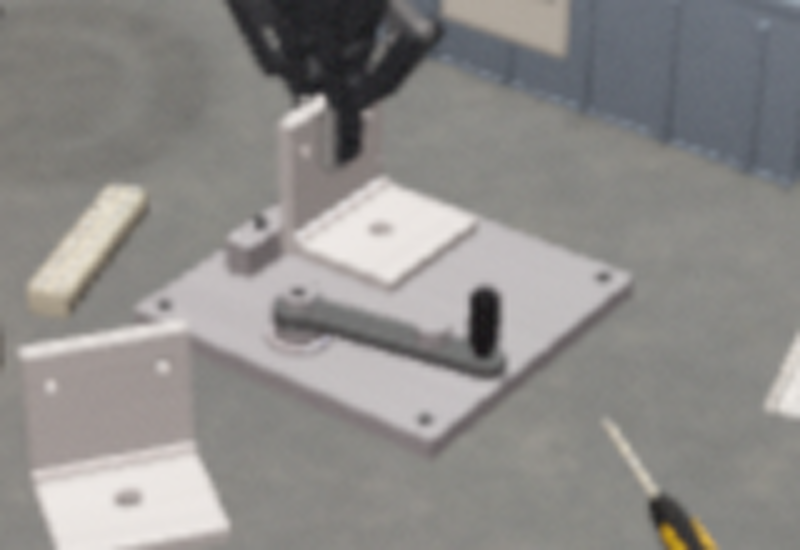

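Run:
```python
from st import *
s=st(); p=cams.get_image("wrist")
P=s["position"]; zb=P[2]-.0378
X=lambda u,v:(120+(u+.5)/4-.5,150+(v+.5)/4-.5)
Y=np.radians(-5.91); M=np.array([[np.cos(Y),np.sin(Y)],[-np.sin(Y),np.cos(Y)]])
h=at_z(p,X(325,317),zb+.008); t=at_z(p,X(329,300),.026)
print("pin-hole jig mm",M@(t-h)[:2]*1000, "hole", h,"pin",t)
```

```text
t 14.2 P [0.6256 0.0901 0.0613] jigxy [32.07 -4.24] under z above bed mm 5.5 yaw -5.9 Fjig [-5.2  0.1] 0.4 w 0.0079 M [0.13 0.94 0.16]
pin-hole jig mm [-0.26975005  0.54524797] hole [0.59362334 0.09108572 0.03147016] pin [0.59341117 0.09165584 0.026     ]
```

Request:
carry_out --rows '[[[-1,-0.02,0.03,-0.05,0],[-1,0,0,-0.1,0],[-1,0,0,0,0]]]'

```text
clock: 14.55
position: [0.6256, 0.0903, 0.0597]
ee_rot: [0.0, 0.999, -0.051, -0.0]
contact_force: [-4.5, -0.7, -0.6]
width: 0.0073
```

Request:
carry_out --rows '[[[-1,0,0,-0.1,0],[-1,0,0,0,0]]]'

```text
clock: 14.75
position: [0.6256, 0.0904, 0.0587]
ee_rot: [0.0, 0.999, -0.051, -0.0]
contact_force: [-4.8, 0.6, -0.4]
width: 0.0075
```

Request:
carry_out --rows '[[[-1,0,0,-0.1,0],[-1,0,0,0,0]]]'

```text
clock: 14.95
position: [0.6256, 0.0904, 0.0578]
ee_rot: [-0.0, 0.999, -0.051, -0.0]
contact_force: [-5.7, -0.3, 0.1]
width: 0.0071
```

Run:
```python
from st import *
st()
```

```text
t 14.95 P [0.6256 0.0904 0.0578] jigxy [32.03 -3.92] under z above bed mm 2.0 yaw -5.9 Fjig [-5.7 -0.9] 0.1 w 0.0071 M [0.13 0.91 0.15]
```

Dropping cleanly on the pin. Continue to the bed.

Request:
carry_out --rows '[[[-1,0,0,-0.1,0],[-1,0,0,0,0]]]'

```text
clock: 15.15
position: [0.6256, 0.0904, 0.0568]
ee_rot: [-0.0, 0.999, -0.051, -0.0]
contact_force: [-4.6, 0.7, -0.6]
width: 0.0077
```

Request:
carry_out --rows '[[[-1,0,0,-0.05,0],[-1,0,0,0,0]]]'

```text
clock: 15.35
position: [0.6256, 0.0904, 0.0563]
ee_rot: [-0.0, 0.999, -0.051, -0.0]
contact_force: [-5.6, 1.6, 0.1]
width: 0.0077
```

Request:
carry_out --rows '[[[-1,0,0,-0.05,0],[-1,0,0,0,0]]]'

```text
clock: 15.55
position: [0.6256, 0.0904, 0.0559]
ee_rot: [-0.0, 0.999, -0.051, -0.0]
contact_force: [-5.5, 0.1, 1.1]
width: 0.0077
```

Run:
```python
from st import *
st()
```

```text
t 15.55 P [0.6256 0.0904 0.0559] jigxy [32.06 -3.89] under z above bed mm 0.1 yaw -5.9 Fjig [-5.5 -0.4] 1.1 w 0.0077 M [0.12 0.97 0.17]
```

Request:
carry_out --rows '[[[-1,0,0,-0.05,0],[-1,0,0,0,0]]]'

```text
clock: 15.75
position: [0.6256, 0.0904, 0.0558]
ee_rot: [-0.0, 0.999, -0.051, -0.0]
contact_force: [-6.4, -0.6, 3.4]
width: 0.0076
```

Request:
carry_out --rows '[[[-1,0,0,-0.05,0],[-1,0,0,0,0]]]'

```text
clock: 15.95
position: [0.6256, 0.0904, 0.0558]
ee_rot: [-0.0, 0.999, -0.051, 0.0]
contact_force: [-6.0, 1.2, 5.9]
width: 0.0075
```

Run:
```python
from st import *
st()
p=cams.get_image("wrist"); save(p,"w9")
```

```text
t 15.95 P [0.6256 0.0904 0.0558] jigxy [32.04 -3.88] under z above bed mm 0.0 yaw -5.9 Fjig [-6.1  0.6] 5.9 w 0.0075 M [0.12 1.18 0.11]
```

View pics/w9.png

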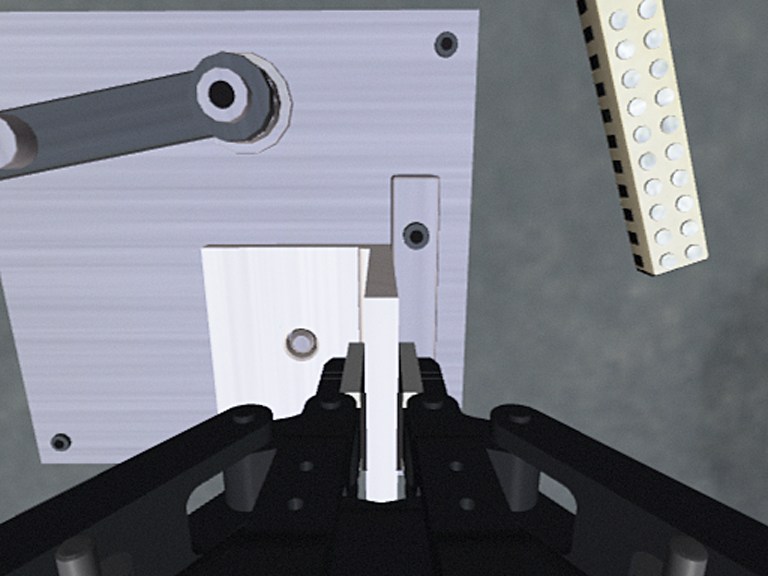

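Request:
carry_out --rows '[[[-1,0,0,0.05,0],[-0.3,0,0,0,0],[-0.3,0,0,0,0],[-0.3,0,0,0,0],[-0.3,0,0,0,0],[-0.3,0,0,0,0]]]'

```text
clock: 16.6
position: [0.6263, 0.0903, 0.0555]
ee_rot: [-0.0, 0.999, -0.052, 0.001]
contact_force: [-0.0, -0.3, 0.0]
width: 0.0297
```

Request:
carry_out --rows '[[[-0.3,0,0,1,0],[-0.3,0,0,2,0],[-0.3,0,0,3,0],[-0.3,0,0,3,0],[-0.3,-1,0,3,0],[-0.3,-2,0.5,2,0],[-0.3,-3,0.7,0,0],[-0.3,-3,0.7,0,0],[-0.3,-2,0.5,0,0],[-0.3,0,0,0,0]]]'

```text
clock: 17.6
position: [0.513, 0.115, 0.1964]
ee_rot: [-0.0, 0.999, -0.051, -0.0]
contact_force: [0.7, 0.8, 0.0]
width: 0.03
```

Run:
```python
from st import *
import pickle
st()
p=cams.get_image("wrist"); save(p,"w10"); pickle.dump(p,open("pw10.pkl","wb"))
print([(np.round(np.array(d["xy"])*1.5),round(d["confidence"],2)) for d in finder.boxes_of(p,"knob")])
```

```text
t 17.6 P [0.513  0.115  0.1964] jigxy [-82.44   8.93] under z above bed mm 140.6 yaw -5.84 Fjig [0.6 0.8] 0.0 w 0.03 M [ 0.02 -0.01  0.  ]
[(array([416., 167.]), 0.89), (array([531., 289.]), 0.26)]
```

View pics/w10.png

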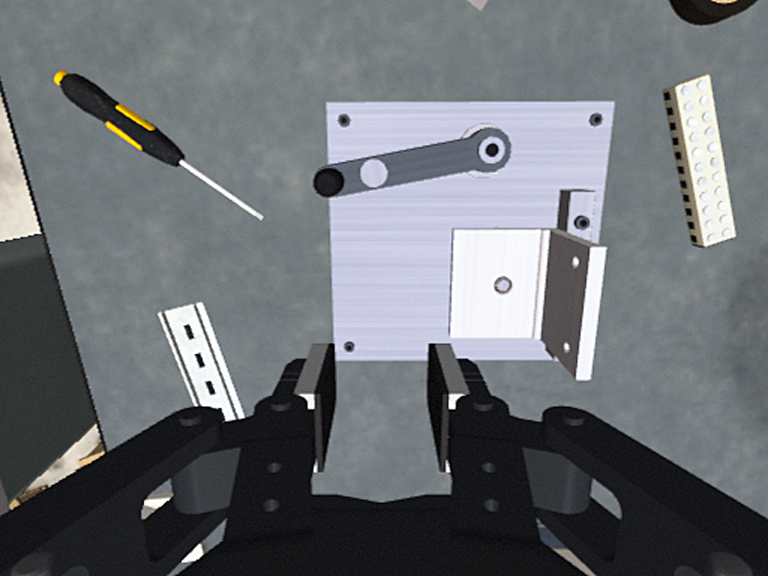

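Run:
```python
from st import *
import pickle
a=pickle.load(open("pw1.pkl","rb")); b=pickle.load(open("pw10.pkl","rb"))
Y=np.radians(-5.91); M=np.array([[np.cos(Y),np.sin(Y)],[-np.sin(Y),np.cos(Y)]]); O=np.array([.5941,.0976])
J=lambda x:(M@(x[:2]-O)*1000).round(1)
ua=(190+(35.5)/5-.5,50+(197.5)/5-.5); ub=(328/1.5,181/1.5)
x,r=tri((a,ua),(b,ub)); print(x.round(4),r,J(x)); print(J(at_z(b,ub,.07)))
print("plunger",J(at_z(b,(373/1.5,173/1.5),.038)),"pivot",J(at_z(b,(492/1.5,150/1.5),.04)))
W=lambda j:O+M.T@np.array(j)/1000
piv=np.array([-17,82.])
k=J(at_z(b,ub,.07)); th0=np.arctan2(-(k-piv)[1],-(k-piv)[0]); print("th0",th0)
prev=None
for th in [th0-.06]+list(np.linspace(th0,1.57,10)):
    kn=piv-98*np.array([np.cos(th),np.sin(th)]); tg=np.array([np.sin(th),-np.cos(th)])
    t=W(kn-19*tg); print(round(th,3),"knob",kn.round(1),"tcp",t.round(4),"yaw deg",round(np.degrees(np.arctan2(tg[1],tg[0]))+90-5.9,1), None if prev is None else ((t-prev)*100).round(2)); prev=t
```

```text
[0.4874 0.1731 0.0548] [np.float64(0.4790203961827536), np.float64(0.8047102896928643)] [-113.9   64.1]
[-112.8   64.3]
plunger [-88.5  67.9] pivot [-16.4  81.6]
th0 0.18269961770433601
0.123 knob [-114.3   70. ] tcp [0.4873 0.198 ] yaw deg 1.1 None
0.183 knob [-113.4   64.2] tcp [0.4864 0.1921] yaw deg 4.6 [-0.08 -0.59]
0.337 knob [-109.5   49.6] tcp [0.4859 0.1767] yaw deg 13.4 [-0.05 -1.54]
0.491 knob [-103.4   35.8] tcp [0.4877 0.1614] yaw deg 22.2 [ 0.18 -1.53]
0.645 knob [-95.3  23.1] tcp [0.4919 0.1466] yaw deg 31.1 [ 0.42 -1.48]
0.799 knob [-85.3  11.7] tcp [0.4983 0.1327] yaw deg 39.9 [ 0.64 -1.4 ]
0.953 knob [-73.7   2.1] tcp [0.5067 0.1198] yaw deg 48.7 [ 0.84 -1.28]
1.108 knob [-60.8  -5.7] tcp [0.517  0.1084] yaw deg 57.6 [ 1.03 -1.14]
1.262 knob [-46.8 -11.4] tcp [0.529  0.0987] yaw deg 66.4 [ 1.19 -0.97]
1.416 knob [-32.1 -14.8] tcp [0.5422 0.091 ] yaw deg 75.2 [ 1.33 -0.77]
1.57 knob [-17.1 -16. ] tcp [0.5566 0.0854] yaw deg 84.1 [ 1.43 -0.56]
```

Request:
carry_out --rows '[[[-1,-0.5,2,0,0.05],[-1,-0.5,2,0,0.05],[-1,-0.5,2,0,0.05],[-1,-0.5,2,0,0.03],[-1,-0.5,1.1,0,0],[-1,0,0,-2,0],[-1,0,0,-3,0],[-1,0,0,-2,0],[-1,0,0,0,0]]]'

```text
clock: 18.6
position: [0.4895, 0.2045, 0.1226]
ee_rot: [0.001, 0.999, 0.038, -0.003]
contact_force: [-0.3, 0.1, -0.7]
width: -0.0001
```

Run:
```python
from st import *
st()
p=cams.get_image("wrist"); save(p,"w11")
```

```text
t 18.6 P [0.4895 0.2045 0.1226] jigxy [-115.1    95.57] under z above bed mm 66.8 yaw 4.36 Fjig [-0.3  0.1] -0.7 w -0.0001 M [-0.03 -0.03 -0.  ]
```

View pics/w11.png

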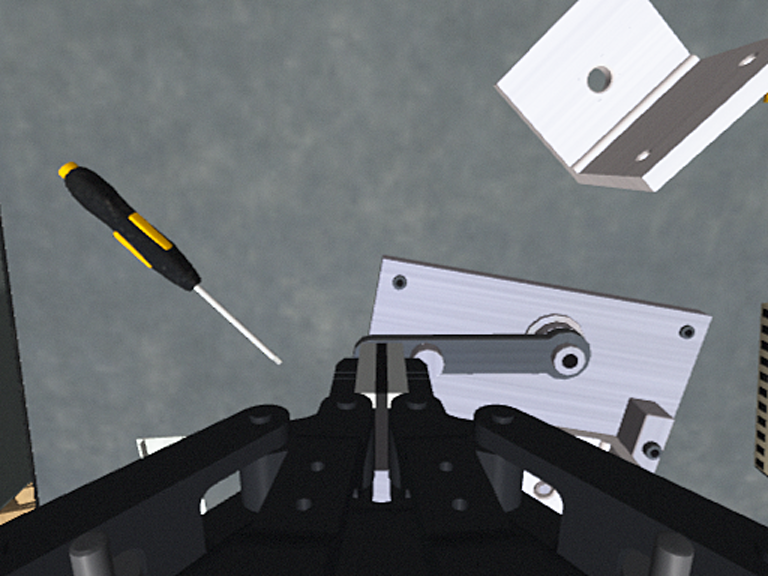

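Request:
carry_out --rows '[[[-1,0,0,-2,0],[-1,-0.1,0,-2,0],[-1,0,0,-2,0],[-1,0,0,-1.4,0],[-1,0,0,0,0]]]'

```text
clock: 19.15
position: [0.49, 0.2051, 0.051]
ee_rot: [0.0, 0.999, 0.038, -0.0]
contact_force: [-0.6, -0.6, 0.6]
width: 0.0003
```

Request:
carry_out --rows '[[[-1,0,-0.4,0,0],[-1,0,-0.4,0,0],[-1,-0.05,-0.4,0,0.02],[-1,-0.05,-0.5,0,0.03],[-1,-0.03,-0.8,0,0.08],[-1,-0.02,-0.8,0,0.08],[-1,0.08,-0.77,0,0.08],[-1,0.1,-0.77,0,0.08]]]'

```text
clock: 19.95
position: [0.4911, 0.1571, 0.0523]
ee_rot: [-0.0, 0.975, 0.223, 0.002]
contact_force: [0.1, 1.8, -0.1]
width: 0.0
```

Run:
```python
from st import *
st()
p=cams.get_image("wrist"); save(p,"w12")
```

```text
t 19.95 P [0.4911 0.1571 0.0523] jigxy [-108.62   48.61] under z above bed mm -3.5 yaw 25.8 Fjig [-0.1  1.8] -0.1 w 0.0 M [ 0.34 -0.07  0.04]
```

View pics/w12.png

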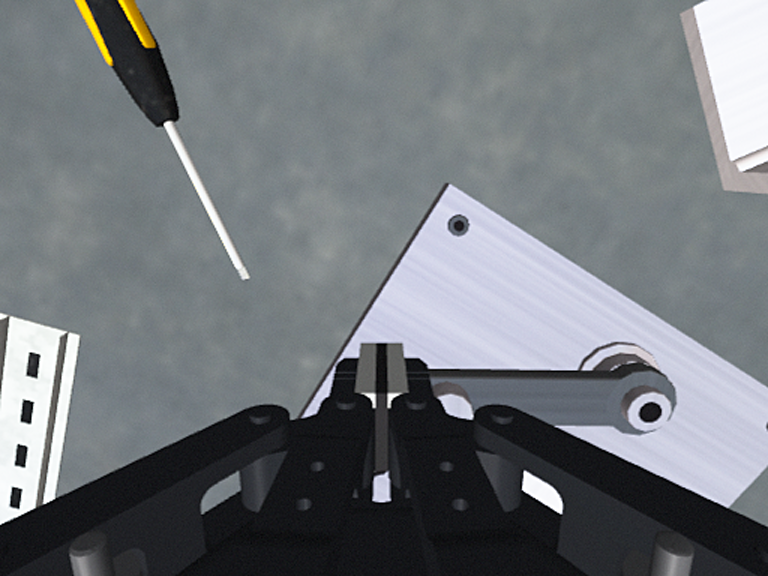

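Request:
carry_out --rows '[[[-1,0.05,-0.5,-0.1,0.045],[-1,0.05,-0.55,-0.1,0.045],[-1,0.3,-0.7,0,0.077],[-1,0.34,-0.7,0,0.077],[-1,0.4,-0.65,0,0.077],[-1,0.44,-0.63,0,0.077],[-1,0.5,-0.58,0,0.077],[-1,0.53,-0.56,0,0.077]]]'

```text
clock: 20.8
position: [0.5157, 0.1082, 0.0499]
ee_rot: [-0.0, 0.877, 0.48, -0.0]
contact_force: [-1.6, 1.7, 0.8]
width: -0.0003
```

Run:
```python
from st import *
st()
p=cams.get_image("wrist"); save(p,"w13")
p=cams.get_image("scene"); im=p["image"][:,:,::-1]; cv2.imwrite("pics/s13.png",cv2.resize(im[130:240,200:360],None,fx=5,fy=5,interpolation=cv2.INTER_CUBIC))
```

```text
t 20.8 P [0.5157 0.1082 0.0499] jigxy [-79.07   2.49] under z above bed mm -5.9 yaw 57.35 Fjig [-1.8  1.5] 0.8 w -0.0003 M [ 0.29  0.2  -0.01]
```

View pics/w13.png

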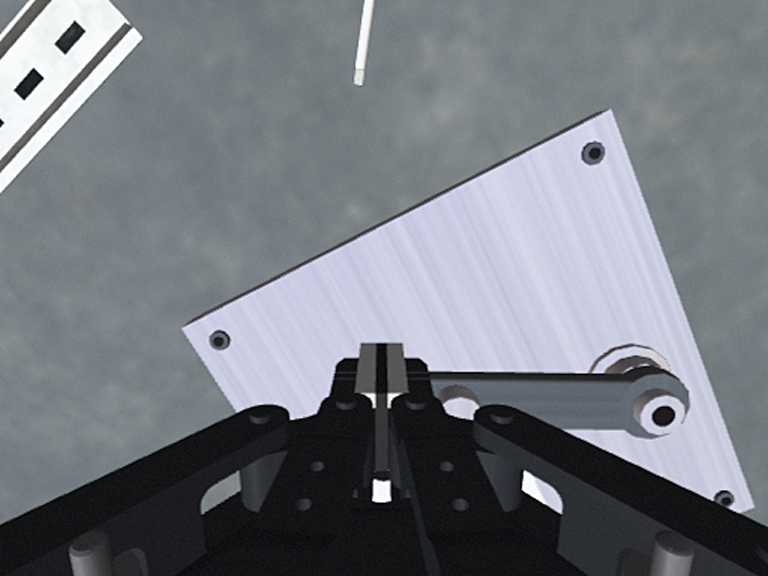

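View pics/s13.png

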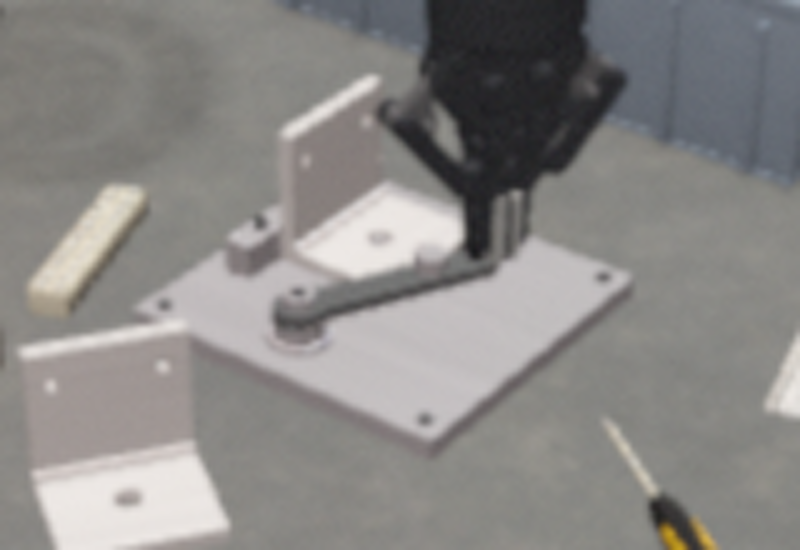

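Request:
carry_out --rows '[[[-1,0.6,-0.5,0,0.077],[-1,0.62,-0.47,0,0.077],[-1,0.68,-0.4,0,0.077],[-1,0.7,-0.37,0,0.077],[-1,0,0,0,0]]]'

```text
clock: 21.4
position: [0.5427, 0.0906, 0.0496]
ee_rot: [0.0, 0.795, 0.607, 0.0]
contact_force: [0.3, 0.0, -0.2]
width: 0.0003
```

Run:
```python
from st import *
st()
```

```text
t 21.4 P [0.5427 0.0906 0.0496] jigxy [-50.4  -12.21] under z above bed mm -6.2 yaw 74.75 Fjig [0.3 0.1] -0.2 w 0.0003 M [ 0.01  0.   -0.02]
```

Request:
carry_out --rows '[[[-1,0.36,-0.16,0,0.04],[-1,0.36,-0.14,0,0.04],[-1,0,0,0,0]]]'

```text
clock: 21.7
position: [0.549, 0.0879, 0.0495]
ee_rot: [-0.0, 0.77, 0.638, -0.0]
contact_force: [-0.4, -0.6, 0.3]
width: 0.0001
```

Run:
```python
from st import *
st()
p=cams.get_image("scene"); im=p["image"][:,:,::-1]; cv2.imwrite("pics/s14.png",cv2.resize(im[130:240,200:360],None,fx=5,fy=5,interpolation=cv2.INTER_CUBIC))
```

```text
t 21.7 P [0.549  0.0879 0.0495] jigxy [-43.86 -14.29] under z above bed mm -6.3 yaw 79.32 Fjig [-0.4 -0.6] 0.3 w 0.0001 M [0.01 0.14 0.03]
```

View pics/s14.png

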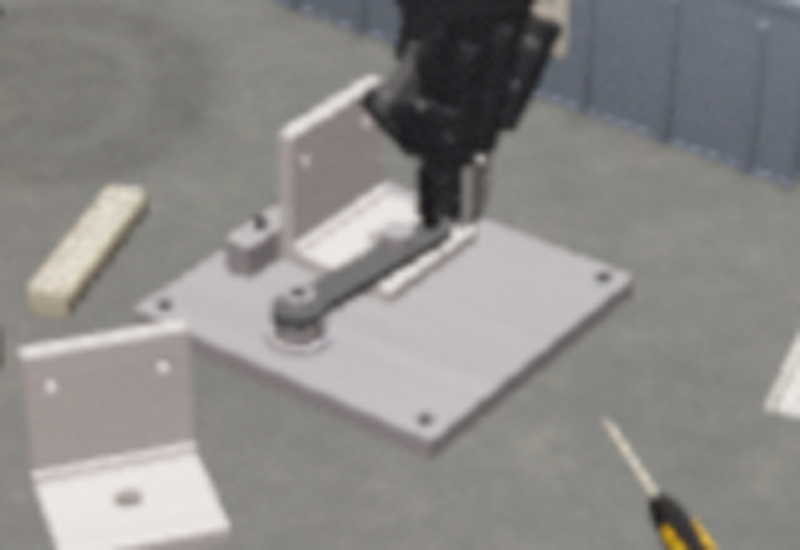

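Request:
carry_out --rows '[[[-1,0.2,-0.06,0,0.02],[-1,0.2,-0.06,0,0.02],[-1,0,0,0,0]]]'

```text
clock: 22.05
position: [0.5533, 0.0864, 0.0493]
ee_rot: [0.0, 0.756, 0.655, -0.0]
contact_force: [-2.3, -1.4, 0.9]
width: -0.0003
```

Request:
carry_out --rows '[[[-1,0.2,-0.05,0,0.02],[-1,0.1,-0.02,0,0.01],[-1,0,0,0,0]]]'

```text
clock: 22.35
position: [0.5565, 0.0857, 0.0492]
ee_rot: [0.0, 0.746, 0.666, -0.0]
contact_force: [-2.9, -1.2, 0.2]
width: -0.0
```

Run:
```python
from st import *
st()
```

```text
t 22.35 P [0.5565 0.0857 0.0492] jigxy [-36.16 -15.69] under z above bed mm -6.6 yaw 83.48 Fjig [-2.7 -1.5] 0.2 w -0.0 M [-0.23  0.39 -0.01]
```

Request:
carry_out --rows '[[[-1,0.1,-0.01,0,0],[-1,0,0,0,0]]]'

```text
clock: 22.55
position: [0.5574, 0.0857, 0.0492]
ee_rot: [0.0, 0.746, 0.666, -0.0]
contact_force: [-2.8, -1.1, 0.4]
width: 0.0001
```

Request:
carry_out --rows '[[[-1,0.1,-0.01,0,0],[-1,0,0,0,0]]]'

```text
clock: 22.75
position: [0.5577, 0.0857, 0.0492]
ee_rot: [-0.0, 0.746, 0.666, -0.001]
contact_force: [-4.6, -2.9, 1.7]
width: 0.0003
```

Run:
```python
from st import *
st()
```

```text
t 22.75 P [0.5577 0.0857 0.0492] jigxy [-34.97 -15.57] under z above bed mm -6.6 yaw 83.48 Fjig [-4.2 -3.3] 1.7 w 0.0003 M [-0.34  0.77 -0.07]
```

Request:
carry_out --rows '[[[-1,0.1,-0.01,0,0],[-1,0,0,0,0]]]'

```text
clock: 22.95
position: [0.5577, 0.0857, 0.0491]
ee_rot: [-0.001, 0.746, 0.666, -0.001]
contact_force: [-6.0, -2.0, 3.6]
width: -0.0003
```

Run:
```python
from st import *
st()
```

```text
t 22.95 P [0.5577 0.0857 0.0491] jigxy [-34.93 -15.6 ] under z above bed mm -6.7 yaw 83.48 Fjig [-5.8 -2.6] 3.6 w -0.0003 M [-0.32  0.96 -0.06]
```

Request:
carry_out --rows '[[[-1,-0.3,0.03,0,0],[-1,-0.6,0.06,0,0],[-1,-1,0.1,0,0],[-1,-1,0.1,1,0],[-1,-1,0,3,0],[-1,-1,0,4,0],[-1,-1,1,4,0],[-1,-1,2,4,0],[-1,0,2,3,-0.08],[-1,0,2,0,-0.08],[-1,0,0,0,0]]]'

```text
clock: 24.05
position: [0.4902, 0.1607, 0.2415]
ee_rot: [0.0, 0.796, 0.605, 0.002]
contact_force: [-0.5, -0.2, -0.8]
width: -0.0003
```

Run:
```python
from st import *
import pickle
st()
p=cams.get_image("wrist"); save(p,"w15"); pickle.dump(p,open("pw15.pkl","wb"))
p=cams.get_image("scene"); im=p["image"][:,:,::-1]; cv2.imwrite("pics/s15.png",cv2.resize(im[130:240,200:360],None,fx=5,fy=5,interpolation=cv2.INTER_CUBIC))
p=cams.get_image("top"); save(p,"t15")
```

```text
t 24.05 P [0.4902 0.1607 0.2415] jigxy [-109.8    52.05] under z above bed mm 185.7 yaw 74.45 Fjig [-0.5 -0.2] -0.8 w -0.0003 M [-0.04 -0.01  0.04]
```

View pics/w15.png

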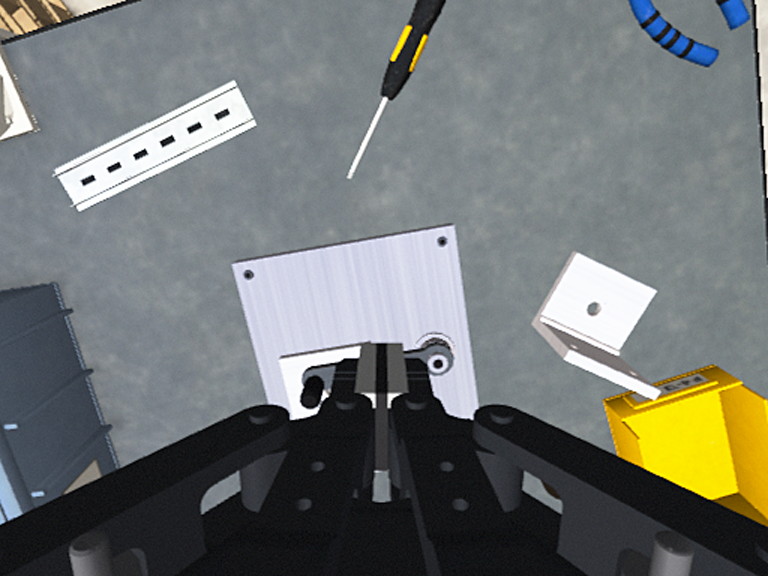

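View pics/s15.png

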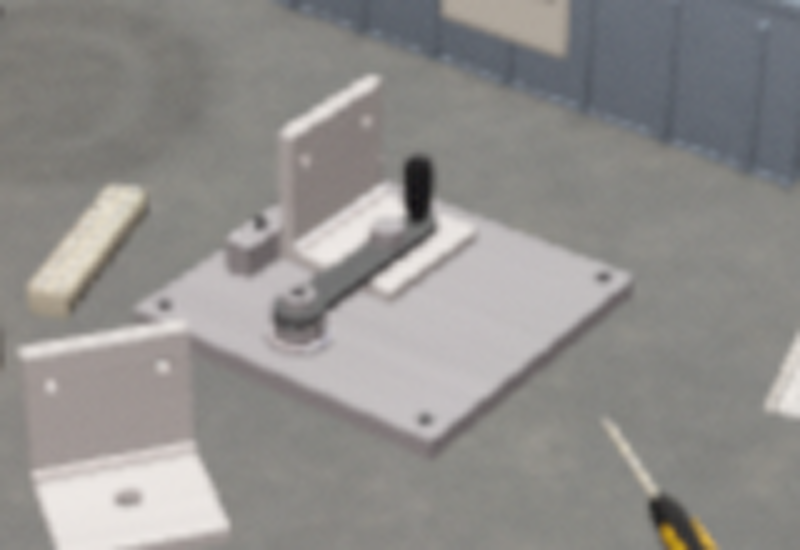

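View pics/t15.png

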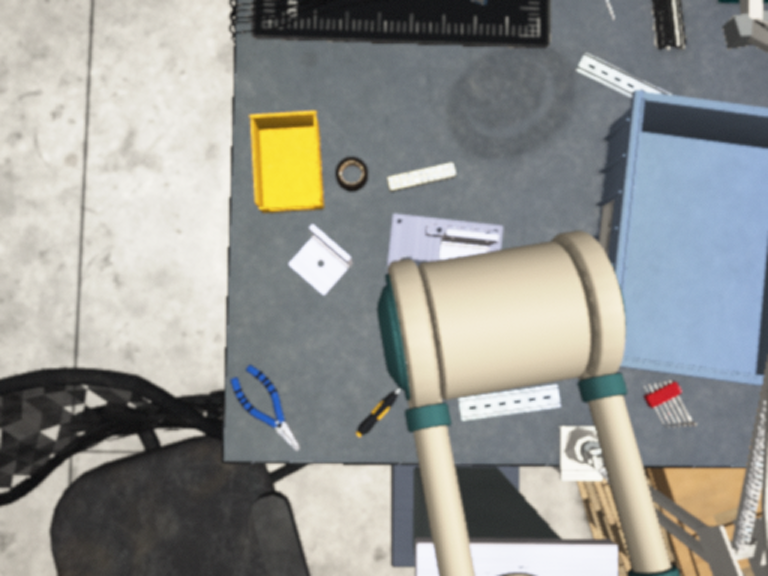

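Request:
carry_out --rows '[[[-1,0.2,-0.4,0.3,-0.14],[-1,0.2,-0.4,0.3,-0.14],[-1,0.2,-0.4,0.3,-0.14],[-1,0.2,-0.4,0.3,-0.14],[-1,0.2,-0.4,0.3,-0.14],[-1,0.2,-0.4,0,-0.14],[-1,0.2,-0.4,0,-0.14],[-1,0.2,-0.4,0,-0.14],[-1,0.2,-0.4,0,-0.14],[-1,0.2,-0.4,0,-0.14],[-1,0,0,0,0]]]'

```text
clock: 25.3
position: [0.5101, 0.1171, 0.2534]
ee_rot: [0.0, 0.999, -0.052, -0.001]
contact_force: [-0.5, 0.1, 0.0]
width: -0.0
```

Run:
```python
from st import *
import pickle
st()
p=cams.get_image("wrist"); pickle.dump(p,open("pw16.pkl","wb")); im=p["image"][:,:,::-1]
cv2.imwrite("pics/w16.png",cv2.resize(im[50:260,180:440],None,fx=2.8,fy=2.8,interpolation=cv2.INTER_CUBIC))
```

```text
t 25.3 P [0.5101 0.1171 0.2534] jigxy [-85.58  10.77] under z above bed mm 197.6 yaw -5.95 Fjig [-0.5  0. ] 0.0 w -0.0 M [-0.03 -0.03 -0.  ]
```

View pics/w16.png

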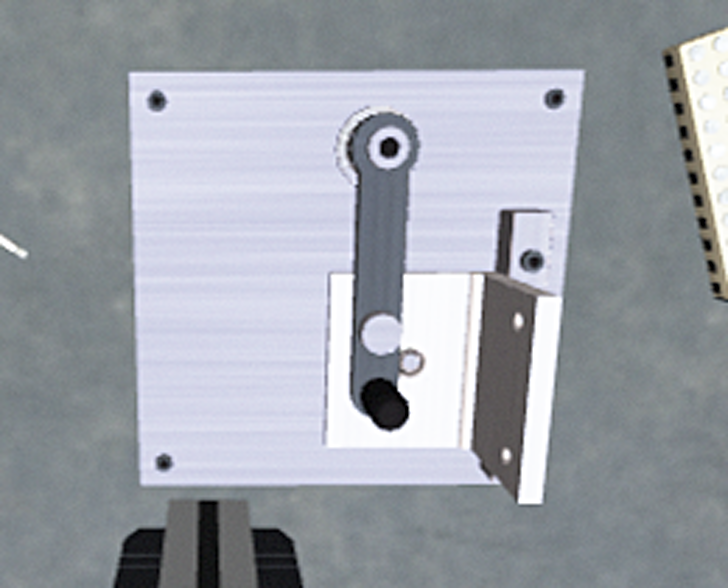

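Run:
```python
from st import *
import pickle
p=pickle.load(open("pw16.pkl","rb"))
Y=np.radians(-5.91); M=np.array([[np.cos(Y),np.sin(Y)],[-np.sin(Y),np.cos(Y)]]); O=np.array([.5941,.0976])
J=lambda u,v,z:(M@(at_z(p,(180+u/2.8,50+v/2.8),z)[:2]-O)*1000).round(1)
piv=J(389,147,.04); pl=J(381,334,.038); kn=J(390,411,.07)
print(piv,pl,kn,"pin",J(411,362,.026),"foot corners",J(329,273,.026),J(325,447,.026),"leg top back",J(560,296,.093),J(541,503,.093))
for q in (pl,kn):
    d=q-piv; print(np.arctan2(-d[1],-d[0]))
```

```text
[-16.5  81.7] [-15.4   7.8] [-16.8 -16. ] pin [ 0.4 -6.7] foot corners [-36.   31.3] [-35.1 -45. ] leg top back [34.5 31.7] [ 35.4 -44.4]
1.5856802073249439
1.5677257120852555
```

```bash
python3 -c "
from rig import manip; print(manip.sign_off())"
```

```text
the job is handed in; nothing more can be done
None
```

The bracket is in the jig and the hold-down arm is closed on its foot. I handed the job in at about 25 s on the robot's clock.

- **Bracket:** I took the one nearest the base and gripped it by its leg. I brought its back against the fence with about 5–6 N and lowered it in small steps over the pin. The hole went straight on to the pin, so no sliding search was needed. The foot came to rest on the bed at its full depth with about 6 N on the wrist.
- **Hold-down:** I pushed the knob round with the closed fingers until it stopped moving, at about 6 N. I then backed off clear of everything.
- **Last checks:** the final wrist picture gave these positions, in the jig's frame:

| Check | Measured | Expected |
|---|---|---|
| Arm angle from the knob | 1.57 rad | 1.57 rad |
| Arm angle from the plunger's place | 1.59 rad | 1.57 rad |
| Back of the leg | x = 34.5–35.4 mm | 35 mm |
| Foot along y | 31 to -45 mm | hole at the middle, about y = -6.8 mm |
| Pin in the hole | y = -6.7 mm | — |

- **Other parts:** none of them looked moved in the last pictures. The robot arm hid part of the top view, including the end of the screwdriver, but the wrist camera showed the screwdriver and the rail piece.
- **Disagreements:** the fence was met about 1 mm farther along x than my camera estimate. The knob height from two wrist views came out at 55 mm instead of 70 mm, so I used the height from the text for it. Neither affected the result.

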